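# Pack and bolt down a relief panel for carving

## Task

Make the relief panel fast in its fixture: find by trying which of the three packing slips fills the gap between the panel's side and the end stop, push that one down to the board, fully between the two, and put the other two away in the slip tray. Then thread onto the bolt beside the panel, in this order, the spacer sleeve, every steel washer that is laid out, and last the brass bushing, flange down, each lying flat on the one below. Leave the tools and other things on the bench alone.

Things in the scene. Friction and masses are not known exactly. Their poses are not given: they have to be found in the camera images.
- bolt_foot (a point): Fixture: plywood board 290 x 330 x 18 mm, heavy, does not move. This point: foot of its upright M12 bolt (12 mm thick, 69 mm tall, top 6 mm coned) on the board's top face, 18 mm above the bench. x points from the bolt to the panel, square to the panel's near edge (16 mm from the bolt axis), y along that edge, z up. The panel's top is 22 mm above the board, whose middle is at x 71, y -20 mm.
- panel_edge (a point): Carved hardwood panel, 170 mm along x, 200 mm along y, 22 mm thick, fast on the board, dark battens 10 mm higher behind and 6 mm higher left of it. This point: middle of the top edge of its upright right-hand (-y) side face, 40 mm above the bench. x runs along the gap away from the bolt side, y from stop to panel, z up. The gap to be packed runs along this face, down to the board (22 mm deep).
- stop_face (a point): Dark wooden end stop 120 x 36 x 22 mm high, pegged fast on the board in one of three places: the gap is 1.5 mm wider than one of the three slips. This point: middle of the top edge of its face that looks at the panel (parallel to it). x runs along the gap away from the bolt side, y from stop to panel, z up.
- slip_thin_c (a point): Beech packing slip 18 mm thick (along its y), 60 mm long (its x), 40 mm high (its z), standing on its long narrow edge on the bench; lower long edges bevelled 2 x 5 mm. This point: its centre, 20 mm above its underside.
- slip_mid_c (a point): Beech packing slip 22 mm thick (along its y), 60 mm long (its x), 40 mm high (its z), standing on its long narrow edge on the bench; lower long edges bevelled 2 x 5 mm. This point: its centre, 20 mm above its underside.
- slip_thick_c (a point): Beech packing slip 26 mm thick (along its y), 60 mm long (its x), 40 mm high (its z), standing on its long narrow edge on the bench; lower long edges bevelled 2 x 5 mm. This point: its centre, 20 mm above its underside.
- tray_in (a point): Slip tray: dark wooden open box fixed on the bench, outside 102 mm (x) by 142 mm (y), 28 mm high, walls and floor 6 mm. This point: centre of its inner floor, z up.
- spacer_c (a point): Aluminium spacer sleeve, outside diameter 28 mm, bore 16 mm, 22 mm tall, standing on the bench. This point: its centre, half-way up; z is its axis.
- washer1_c (a point): Steel washer, outside diameter 44 mm, bore 16 mm, 7 mm thick, flat on the bench; one to three washers are there, the others absent. This point: its centre, half-way up; z is its axis.
- washer2_c (a point): Steel washer, outside diameter 44 mm, bore 16 mm, 7 mm thick, flat on the bench; one to three washers are there, the others absent. This point: its centre, half-way up; z is its axis.
- washer3_c (a point): Steel washer, outside diameter 44 mm, bore 16 mm, 7 mm thick, flat on the bench; one to three washers are there, the others absent. This point: its centre, half-way up; z is its axis.
- bushing_c (a point): Brass flanged bushing, bore 16 mm, 16 mm tall: flange 42 mm across and 5 mm thick at the bottom, barrel 28 mm across above it, standing on its flange. This point: on the axis, 8 mm above its underside; z points from flange to barrel.
- gouge_a: Bystander: carving gouge lying on the bench, 240 mm long, origin at its middle; leave alone.
- gouge_b: Bystander: broad carving gouge lying on the bench, 260 mm long, origin at its middle; leave alone.
- gouge_c: Bystander: fine carving gouge lying on the bench, 230 mm long, origin at its middle; leave alone.
- offcut: Bystander: wooden offcut 75 x 50 x 24 mm; origin under its centre; leave alone.
- wax_tin: Bystander: orange wax tin, 72 mm across, 45 mm tall; origin under its centre; leave alone.
- wing_nut: Bystander: steel wing nut, about 50 mm across, 20 mm tall; origin under its centre; it is screwed on later by hand, leave alone.
There are look-alikes about, which are no part of the job. What is shaped like the part that bears washer3_c but green or red is not meant.

How it is judged:
By the outcome, as a careful person would: the job done as asked, in the order asked, and still so for the second after the job is handed in, with the robot touching nothing.
Of washer1, washer2, washer3 only 1 to 3 are there at a start; the rules pass over those that are not, and their reading is None.
At some moment in a run one of spacer, bushing, washer1, washer2, washer3 may be knocked a few centimetres aside while the robot is not near it.
It also fails if it takes over 210 s, if anything falls off the work surface, if the arm or the gripper's body presses on something with over 40 N, if the wrist force passes 120 N, or if a joint passes its speed limit or range.

## Robot

A 6-joint arm with a two-finger parallel gripper is mounted at the origin on the work surface. World frame = base frame: x ahead of the robot, y to its left, z up, the work surface at z = 0. Lengths are in m, angles in rad, forces in N, time in s.
With the tool pointing down it reaches from about 0.3 to 0.85 m from the base axis. Payload 4.2 kg.
Tool frame: the origin (TCP) lies midway between the tips of the shut fingers; the grasp point (between the pads) lies 19 mm behind it; z points along the fingers, y is the line along which they close (so a half turn about z gives the same grasp; the last joint's range is limited). The gripper opens to 91 mm and grips with 3 to 60 N. Pads are 32 mm wide; open, the fingers measure 118 mm over their backs; the gripper's body (76 mm by 178 mm) begins 60 mm behind the grasp point.
Start: joints at [1.231, 0.32, 1.565, -0, 1.257, -0.02], TCP at [0.181, 0.546, 0.214] pointing down, gripper open.
Joint ranges: [-3.11, 3.11], [-0.84, 2.01], [0.21, 2.61], [-1.34, 4.49], [0.05, 2.63], [-2.56, 2.56]. Speed limits (rad/s): [2.57, 2.57, 3.14, 3.14, 3.14, 3.14].

## Interface

Orientations are given as [roll, pitch, yaw] about the fixed x, y, z axes, in that order (R = Rz(yaw) Ry(pitch) Rx(roll)).
In Python, from workcell import manip, read_camera, close_job gives the robot as it stands.
- The arm moves only by the tool servo_tool, never from a script. Its argument "moves" is a list that holds one entry, the list of rows, each a list of 7 numbers: the shift along the tool's x, y, z in cm, then the turn, a rotation vector about the tool's x, y, z in rad, then the closure in counts, from 0 (fully open) to 255 (shut). A call has 1 to 10 rows; each row shifts and turns the commanded pose from where the row before left it, along the tool's axes as they then stand; what a row does not reach is not made up. A row lasts 1/10 s, in which the tool goes at most 50 mm and 8.59 degrees, less where a joint would pass 70% of its speed; a pose out of reach is approached as far as the arm can. A call is refused whole if a number of a shift passes 5 or a number of a turn 0.15, either way. A call with a gripper value outside its range is refused whole. The fingers move at their own pace and stop on an object; "squeeze" is the grip in N (left out, the last holds). Time passes only in rows, so rows that do not move let the fingers close. It gives the time, the measured TCP pose, the force, the opening and the grip force at its end, in the units of the state.
- manip.get_state(): the state, without advancing time (a new reading comes with each control period).
- read_camera(name): name is "scene" or "top" or "wrist"; returns a dict with "color" (384x512x3 uint8, red, green, blue), "K" (3x3 intrinsics, pixels), "camera_from_world" (4x4, takes a point from world to camera coordinates). Camera axes: x right, y up, looking along -z (the intrinsics and any distortion apply to the point x, -y, -z); pixel columns grow to the right and rows downward; lengths in m; the calibration is good to about 2 mm. The wrist camera is an equidistant fisheye: a pixel r from the principal point sees the ray r / f radians off the axis. A picture is of the moment at which its call begins. There is no depth.
- close_job(): hands the job in; it is judged then, once.
The state is a dict: "time_s": time; "q": joint angles; "dq": joint speeds; "joint_efforts": joint torques, N m; "position": TCP position; "tool_rot": TCP orientation; "force": force on the tool from outside, world axes, zero at the start; "wrist_torque": the same for the moment, N m; "width": opening from 0.0 (shut) to 1.0 (fully open); "gripper_force": force on a finger pad.
Only numpy, scipy, OpenCV 4.12 (cv2) and the standard library are available. Lean on these libraries where they do the work, as an engineer would, in place of code of your own. Each camera call takes 0.05 s, during which the arm holds its last target. There are 200 camera calls.

## Working session

There is one attempt and no reset: what is moved stays moved. The work goes in short steps, Python scripts to look and compute and a tool call to move; the robot and the scene stay as the last step left them, time stands still between calls to the robot, and variables do not carry over. Pictures are saved under pics/ and viewed, at most 14 in all, crops included, and the job is handed in when it is done.

Besides the shell and the picture viewer there is one more tool, called in YAML: its name, and indented under it one key for each argument. servo_tool: Moves the arm, as the interface text tells. Its arguments: {"type":"object","properties":{"moves":{"type":"array"},"squeeze":{"type":"number"}},"required":["moves"]}

```bash
ls; mkdir -p pics
python3 - <<'E'
from workcell import manip, read_camera
import cv2,numpy as np,pickle
print(manip.get_state())
d={}
for n in ["scene","top","wrist"]:
    c=read_camera(n); d[n]=c
    print(n,c["K"].tolist(),np.round(c["camera_from_world"],4).tolist(),[k for k in c])
    cv2.imwrite(f"pics/{n}0.png",c["color"][:,:,::-1])
pickle.dump(d,open("d0.pkl","wb"))
cv2.imwrite("pics/top0b.png",cv2.resize(d["top"]["color"][:,:,::-1],(800,600),interpolation=cv2.INTER_CUBIC))
cv2.imwrite("pics/scene0b.png",cv2.resize(d["scene"]["color"][:,:,::-1],(800,600),interpolation=cv2.INTER_CUBIC))
E
```

```text
pics
{'time_s': 0.0, 'q': array([ 1.23100298e+00,  3.20308154e-01,  1.56568520e+00, -4.55348389e-05,
        1.25739223e+00, -1.99891810e-02]), 'dq': array([-0.00022062,  0.00215649,  0.0022211 ,  0.00065461,  0.00017901,
        0.00085042]), 'joint_efforts': array([ 1.92914937e-03, -4.12455404e+01, -2.31971812e+01,  7.31607503e-02,
        4.55053768e-02, -1.35281311e-04]), 'position': array([0.18060641, 0.54536353, 0.21310856]), 'tool_rot': array([-3.13979922e+00,  7.44613586e-06,  2.82180257e+00]), 'force': array([ 0.83832685, -0.03289947, -1.02276967]), 'wrist_torque': array([0.00542936, 0.00120252, 0.00887256]), 'gripper_force': 0.0, 'width': 1.0001828244163187}
scene [[433.69230175965805, 0.0, 262.3942210804057], [0.0, 433.69230175965805, 194.20894059068814], [0.0, 0.0, 1.0]] [[0.783, 0.6219, 0.0123, -0.3695], [-0.4991, 0.6163, 0.6091, 0.253], [0.3713, -0.4831, 0.793, -1.5486], [0.0, 0.0, 0.0, 1.0]] ['color', 'K', 'camera_from_world']
top [[453.0716061291043, 0.0, 251.60300012865318], [0.0, 453.0716061291043, 196.82724096295286], [0.0, 0.0, 1.0]] [[-0.0255, -0.9997, -0.0049, -0.0595], [0.9771, -0.0259, 0.211, -0.507], [-0.211, 0.0006, 0.9775, -1.5086], [0.0, 0.0, 0.0, 1.0]] ['color', 'K', 'camera_from_world']
wrist [[297.3186396354542, 0.0, 258.6215352827183], [0.0, 297.3186396354542, 195.62823644956865], [0.0, 0.0, 1.0]] [[0.3148, 0.9492, -0.0025, -0.5746], [-0.9089, 0.3007, -0.2889, 0.0317], [-0.2734, 0.0932, 0.9574, -0.3926], [0.0, 0.0, 0.0, 1.0]] ['color', 'K', 'camera_from_world']
```

View pics/top0b.png

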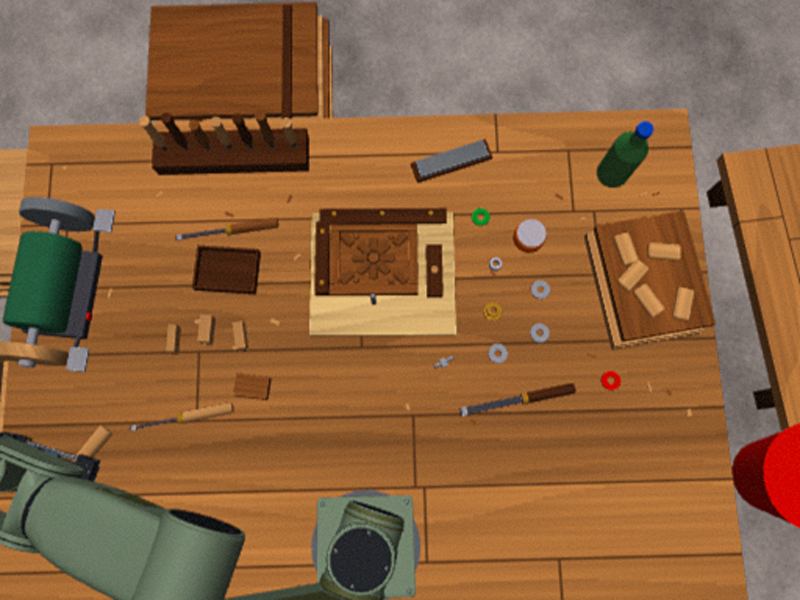

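View pics/scene0b.png

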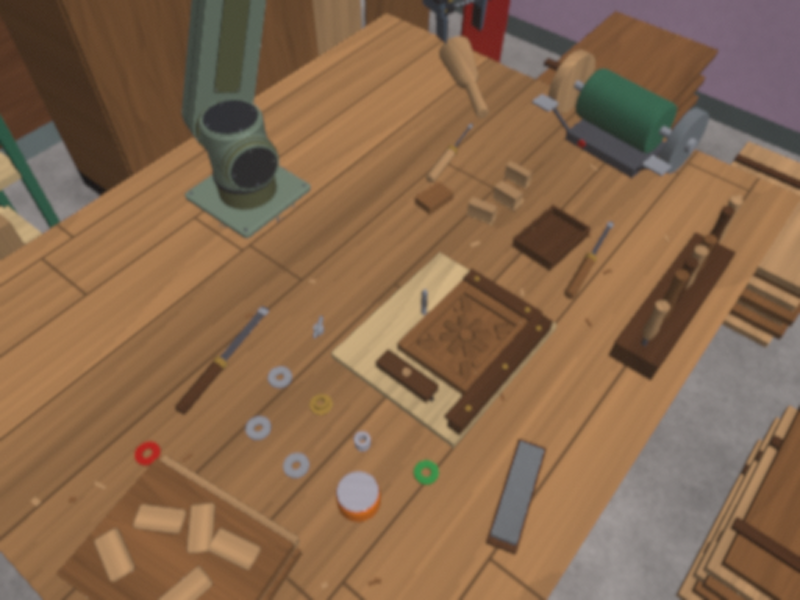

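Scaled top view (800 px): the bolt is at (373,299), the panel gap at about x=422 between y=250 and 295, and the tray at (226,269). The slips are at (172,338), (205,328) and (239,334). The spacer is at (495,263), the bushing at (492,311), and three steel washers at (540,289), (540,332) and (498,353). The green and red rings are decoys.

```bash
cat > lib.py <<'E'
from workcell import manip, read_camera
import cv2, numpy as np
from scipy.spatial.transform import Rotation as R
def ray(c,name,u,v):
    K=np.asarray(c["K"]);T=np.asarray(c["camera_from_world"])
    x=(u-K[0,2])/K[0,0];y=(v-K[1,2])/K[1,1]
    if name=="wrist":
        r=np.hypot(x,y);s=np.sinc(r/np.pi);d=np.array([x*s,-y*s,-np.cos(r)])
    else: d=np.array([x,-y,-1.])
    A=T[:3,:3];return -A.T@T[:3,3],A.T@d
def onz(c,name,u,v,z):
    o,d=ray(c,name,u,v);return o+d*(z-o[2])/d[2]
def proj(c,name,p):
    K=np.asarray(c["K"]);q=np.asarray(c["camera_from_world"])@np.append(p,1)
    x,y,z=q[0],-q[1],-q[2]
    if name=="wrist":
        r=np.hypot(x,y);k=np.arctan2(r,z)/max(r,1e-9);return np.array([K[0,2]+K[0,0]*x*k,K[1,2]+K[1,1]*y*k])
    return np.array([K[0,2]+K[0,0]*x/z,K[1,2]+K[1,1]*y/z])
def delta(p,yaw=None):
    "shift (cm, tool axes before turning) and turn vector to reach p, pointing down, with yaw mod pi"
    s=manip.get_state();Rt=R.from_euler('xyz',s["tool_rot"])
    sh=Rt.inv().apply(np.asarray(p)-s["position"])*100
    y0=s["tool_rot"][2]
    if yaw is None: yaw=y0
    dy=(yaw-y0+np.pi/2)%np.pi-np.pi/2
    tv=(Rt.inv()*R.from_euler('xyz',[np.pi,0,y0+dy])).as_rotvec()
    print("pos",s["position"].round(4),"rot",s["tool_rot"].round(3),"q6",s["q"][5].round(2),"t",round(s["time_s"],1));print("shift cm",sh.round(2),"turn",tv.round(3))
def snap(name,fn=None,k=1.5625,crop=None):
    c=read_camera(name);im=c["color"][:,:,::-1]
    if crop: x0,y0,x1,y1=crop; im=im[y0:y1,x0:x1]
    if fn: cv2.imwrite("pics/"+fn,cv2.resize(im,None,fx=k,fy=k,interpolation=cv2.INTER_CUBIC))
    return c
E
python3 - <<'E'
from lib import *;import pickle
d=pickle.load(open("d0.pkl","rb"));c=d["top"]
for n,u,v,z in [("bolttop",373,296,.087),("s1",172,330,.04),("s2",205,318,.04),("s3",239,324,.04),("tray",226,272,.006),("spacer",495,263,.022),("w_a",540,289,.007),("w_b",540,332,.007),("w_c",498,353,.007),("bush",492,311,.01),("gapNear",422,295,.04),("gapFar",422,246,.04),("panNL",331,293,.04),("panNR",418,294,.04)]:
    print(n,onz(c,"top",u/1.5625,v/1.5625,z).round(3))
w=d["wrist"];o,dd=ray(w,"wrist",*w["K"][:2,2]);print("cam",o,dd)
delta([.45,.25,.25],np.pi/2); delta([.45,.25,.25],0)
E
```

```text
bolttop [ 0.525 -0.03   0.087]
s1 [0.47  0.418 0.04 ]
s2 [0.496 0.346 0.04 ]
s3 [0.48 0.27 0.04]
tray [0.61  0.31  0.006]
spacer [ 0.61  -0.308  0.022]
w_a [ 0.55  -0.409  0.007]
w_b [ 0.45  -0.402  0.007]
w_c [ 0.405 -0.305  0.007]
bush [ 0.501 -0.297  0.01 ]
gapNear [ 0.535 -0.138  0.04 ]
gapFar [ 0.649 -0.142  0.04 ]
panNL [0.545 0.065 0.04 ]
panNR [ 0.538 -0.129  0.04 ]
cam [0.10233545 0.57248769 0.38356539] [ 0.27341626 -0.0932102  -0.957369  ]
pos [0.1806 0.5455 0.2133] rot [-3.14  -0.     2.822] q6 -0.02 t 0.1
shift cm [-34.86 -19.59  -3.64] turn [-1.000e-03  1.000e-03  1.251e+00]
pos [0.1806 0.5455 0.2133] rot [-3.14  -0.     2.822] q6 -0.02 t 0.1
shift cm [-34.86 -19.59  -3.64] turn [-0.001 -0.    -0.32 ]
```

servo_tool:
  moves:
    - [[0,0,0,0,0,-0.107,0],[0,0,0,0,0,-0.107,0],[0,0,0,0,0,-0.106,0],[-3.9,-2.8,-0.5,0,0,0,0],[-3.9,-2.8,-0.5,0,0,0,0],[-3.9,-2.8,-0.5,0,0,0,0],[-3.9,-2.8,-0.5,0,0,0,0],[-3.9,-2.8,-0.5,0,0,0,0],[-3.9,-2.8,-0.5,0,0,0,0],[-3.9,-2.8,-0.5,0,0,0,0]]

```text
time_s: 1.15
position: [0.4551, 0.3484, 0.249]
tool_rot: [3.142, -0.0, -3.141]
force: [0.4, 0.7, -0.4]
width: 1.001
gripper_force: 0.0
```

servo_tool:
  moves:
    - [[0,0,0,0,0,0,0],[0,0,0,0,0,0,0]]

```text
time_s: 1.35
position: [0.4542, 0.3492, 0.2485]
tool_rot: [3.142, -0.001, 3.139]
force: [0.0, 0.3, -0.4]
width: 0.998
gripper_force: 0.0
```

Run:
```python
from lib import *;import pickle
c=snap("wrist","w1.png");pickle.dump(c,open("w1.pkl","wb"))
delta([.48,.345,.25],np.pi)
```

```text
pos [0.4533 0.3499 0.2485] rot [-3.142e+00 -1.000e-03  3.141e+00] q6 -0.93 t 1.4
shift cm [-2.67 -0.49 -0.15] turn [-0.    -0.001 -0.   ]
```

View pics/w1.png

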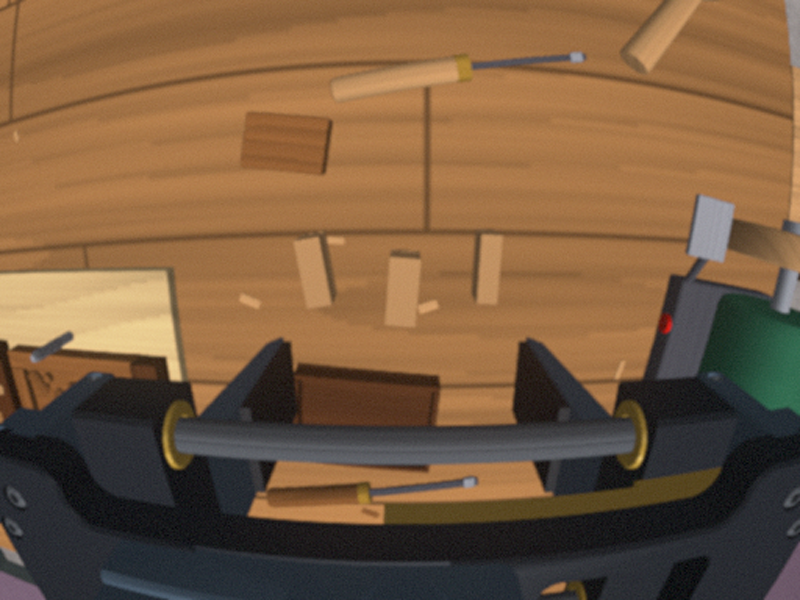

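Wrist view (800 px, up = towards the base): slip tops at about (312,272), (403,290) and (489,268); the tray is at (367,415), partly hidden. I'll measure the tops metrically.

```bash
cat >> lib.py <<'E'
def blobs(c,name,mask,z,amin=60):
    out=[];cs,_=cv2.findContours(mask.astype(np.uint8),cv2.RETR_EXTERNAL,cv2.CHAIN_APPROX_NONE)
    for k in cs:
        if cv2.contourArea(k)<amin: continue
        P=np.array([onz(c,name,*q,z)[:2] for q in k[:,0,:]],np.float32)*1000
        (cx,cy),(w,h),a=cv2.minAreaRect(P)
        if w<h: w,h,a=h,w,a+90
        out.append((k[:,0].mean(0).round(),round(cx/1000,4),round(cy/1000,4),"L%.1f W%.1f ang%.1f"%(w+.5,h+.5,(a+90)%180-90)))
    return out
E
python3 - <<'E'
from lib import *;import pickle
c=pickle.load(open("w1.pkl","rb"));im=c["color"]
hsv=cv2.cvtColor(im,cv2.COLOR_RGB2HSV)
for u,v in [(200,174),(258,186),(313,172),(258,162),(207,190),(230,170),(280,200)]: print(u,v,im[v,u],hsv[v,u])
hs=hsv.astype(int)
roi=np.zeros(im.shape[:2],bool);roi[140:215,180:330]=1
for t in (150,140,130,120):
    m=roi&(hs[...,1]<t)&(hs[...,2]>170)
    print(t);[print(b) for b in blobs(c,"wrist",m,.04)]
E
```

```text
200 174 [194 145  98] [ 15 126 194]
258 186 [192 144  97] [ 15 126 192]
313 172 [194 147  99] [ 15 125 194]
258 162 [110  84  54] [ 16 130 110]
207 190 [194 146  98] [ 15 126 194]
230 170 [161 111  68] [ 14 147 161]
280 200 [154 106  62] [ 14 152 154]
150
(array([193., 210.]), 0.506, 0.2599, 'L39.1 W12.2 ang-89.6')
(array([223., 212.]), 0.5052, 0.3036, 'L58.4 W13.5 ang-89.9')
(array([260., 188.]), 0.4749, 0.357, 'L60.3 W45.2 ang-5.0')
(array([196., 176.]), 0.4579, 0.2626, 'L60.2 W40.0 ang8.3')
(array([313., 172.]), 0.4544, 0.4221, 'L59.2 W18.7 ang-1.8')
140
(array([261., 188.]), 0.4749, 0.357, 'L60.3 W45.2 ang-5.0')
(array([199., 174.]), 0.4567, 0.271, 'L60.2 W23.0 ang8.3')
(array([313., 172.]), 0.4544, 0.4221, 'L59.2 W18.7 ang-1.8')
130
(array([257., 187.]), 0.4736, 0.348, 'L59.4 W25.8 ang-5.0')
(array([200., 174.]), 0.4562, 0.2715, 'L59.2 W21.8 ang8.3')
(array([313., 172.]), 0.4543, 0.4214, 'L59.2 W17.4 ang-1.8')
120
```

servo_tool:
  moves:
    - [[0,-3.9,3,0,0,0,115],[0,-3.9,3,0,0,0,115],[-0.3,0,4,0,0,-0.145,115],[0,0,4.2,0,0,0,115],[0,0,3.5,0,0,0,115],[0,0,2.4,0,0,0,115],[0,0,0,0,0,0,115],[0,0,0,0,0,0,115]]
  squeeze: 25

```text
time_s: 2.2
position: [0.4562, 0.273, 0.0483]
tool_rot: [3.141, -0.0, -2.995]
force: [0.1, 0.4, 0.5]
width: 0.548
gripper_force: 0.0
```

Run:
```python
from lib import *
delta([.4562,.2715,.025],np.pi+np.radians(8.3))
c=snap("wrist","w2.png")
```

```text
pos [0.4562 0.273  0.0483] rot [ 3.141 -0.    -2.995] q6 -1.2 t 2.2
shift cm [ 0.02 -0.15  2.33] turn [ 0.    -0.     0.002]
```

View pics/w2.png

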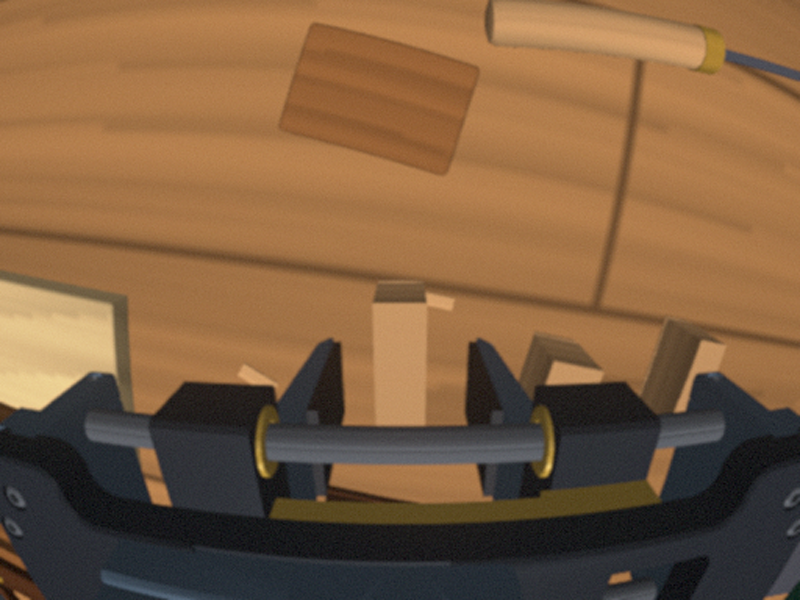

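The slip is centred between the fingers. Descend, grip, lift and carry it towards the gap.

servo_tool:
  moves:
    - [[0,-0.1,2.3,0,0,0,115],[0,0,0,0,0,0,255],[0,0,0,0,0,0,255],[0,0,0,0,0,0,255],[0,0,0,0,0,0,255],[0,0,-4,0,0,0,255],[0,0,-5,0,0,0,255],[0,0,-5,0,0,0,255],[0,0,-1,0,0,0.09,255],[0,0,0,0,0,0.09,255]]

```text
time_s: 3.25
position: [0.4585, 0.2718, 0.1789]
tool_rot: [3.137, 0.006, 3.103]
force: [-0.3, 0.4, -1.3]
width: 0.24
gripper_force: 25.0
```

servo_tool:
  moves:
    - [[-0.87,-4.55,0,0,0,0,255],[-0.87,-4.55,0,0,0,0,255],[-0.87,-4.55,0,0,0,0,255],[-0.87,-4.55,0,0,0,0,255],[-0.87,-4.55,0,0,0,0,255],[-0.87,-4.55,0,0,0,0,255],[-0.87,-4.55,0,0,0,0,255],[-0.87,-4.55,0,0,0,0,255],[-0.87,-4.55,0,0,0,0,255],[0,0,0,0,0,0,255]]

```text
time_s: 4.25
position: [0.5218, -0.1461, 0.1754]
tool_rot: [-3.139, 0.002, 3.101]
force: [0.3, 0.5, -0.5]
width: 0.236
gripper_force: 25.0
```

servo_tool:
  moves:
    - [[0,0,0,0,0,0,255],[0,0,0,0,0,0,255]]

```text
time_s: 4.45
position: [0.5206, -0.1401, 0.1751]
tool_rot: [3.141, -0.0, 3.107]
force: [-0.9, 0.7, -0.9]
width: 0.236
gripper_force: 25.0
```

Run:
```python
from lib import *;import pickle
c=snap("wrist","w3.png");pickle.dump(c,open("w3.pkl","wb"))
delta([.52,-.14,.18],np.pi-.035)
```

```text
pos [ 0.5207 -0.1398  0.1751] rot [ 3.141 -0.     3.108] q6 -1.82 t 4.5
shift cm [ 0.07 -0.02 -0.49] turn [ 0.    -0.     0.002]
```

View pics/w3.png

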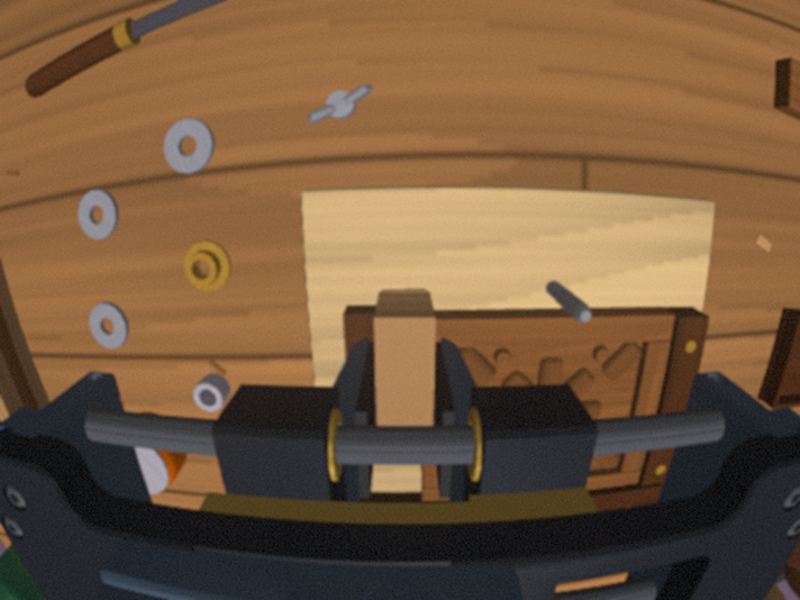

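Wrist view: the washers, bushing, spacer, bolt (570,300) and panel are all clear. The gap shows as a bright strip at about (372–422, 478), behind the held slip. I'll extract its edges.

Run:
```python
from lib import *;import pickle
c=pickle.load(open("w3.pkl","rb"));im=c["color"]
for v in (300,304,308,312): print(v,im[v,228:282].sum(1))
for v in (302,306,310):
    r=im[v].astype(int).sum(1); b=[u for u in range(232,280) if r[u]>420]
    a,e=b[0]-.5,b[-1]+.5; A=onz(c,"wrist",a,v,.04);E=onz(c,"wrist",e,v,.04);print(v,a,e,A.round(4),E.round(4),np.linalg.norm(A-E)*1000)
```

```text
300 [132 155 168 173 160 175 165 146 101 117 269 401 446 443 434 443 441 447
 440 443 439 446 451 456 463 481 476 475 461 477 478 475 476 484 478 466
 470 479 476 470 438 353 251 233 254 256 255 259 260 260 243 191  97 100]
304 [126 135 170 155 178 165 167 156 117 207 349 463 490 495 497 496 485 488
 489 497 483 488 480 494 489 493 494 494 493 489 496 483 496 484 476 490
 494 487 490 492 477 402 281 232 241 252 247 256 235 255 257 191 137 107]
308 [123 136 153 171 162 170 170 156 144 267 403 469 489 477 466 469 475 486
 473 472 478 485 474 479 474 467 476 484 476 469 468 481 468 473 473 474
 470 474 481 482 462 377 261 228 250 254 253 252 257 267 257 248 182 106]
312 [124 147 141 163 168 162 159 151 189 329 438 487 493 497 495 505 497 485
 502 492 478 496 488 489 486 497 477 494 485 480 489 478 497 489 476 491
 488 478 480 491 464 379 262 215 244 240 242 238 236 245 250 225 191 143]
302 238.5 268.5 [ 0.6698 -0.17    0.04  ] [ 0.6709 -0.1321  0.04  ] 37.96030412213895
306 238.5 268.5 [ 0.6764 -0.1705  0.04  ] [ 0.6775 -0.1322  0.04  ] 38.29376592800327
310 238.5 268.5 [ 0.6831 -0.1709  0.04  ] [ 0.6842 -0.1323  0.04  ] 38.63905834279859
```

servo_tool:
  moves:
    - [[-1,0,-4.5,0,0,0,255],[-1,0,-4.5,0,0,0,255],[0,0,-3,0,0,0,255],[0,0,0,0,0,0,255],[0,0,0,0,0,0,255]]

```text
time_s: 5.0
position: [0.5408, -0.1404, 0.2951]
tool_rot: [3.141, 0.001, 3.109]
force: [0.1, -0.0, -0.6]
width: 0.241
gripper_force: 25.0
```

Run:
```python
from lib import *;import pickle
c=snap("wrist");pickle.dump(c,open("w4.pkl","wb"))
im=c["color"];delta([.55,-.14,.3],np.pi-.035)
print(proj(c,"wrist",[.55,-.13,.04]),proj(c,"wrist",[.55,-.16,.04]))
cv2.imwrite("pics/w4.png",cv2.resize(im[140:260,180:340,::-1],None,fx=5,fy=5,interpolation=cv2.INTER_CUBIC))
```

```text
pos [ 0.5402 -0.1405  0.2939] rot [ 3.141e+00 -2.000e-03  3.108e+00] q6 -1.81 t 5.0
shift cm [-0.97  0.08 -0.61] turn [ 0.001 -0.002  0.002]
[265.51209662 171.38816475] [245.0231105  172.06431427]
```

View pics/w4.png

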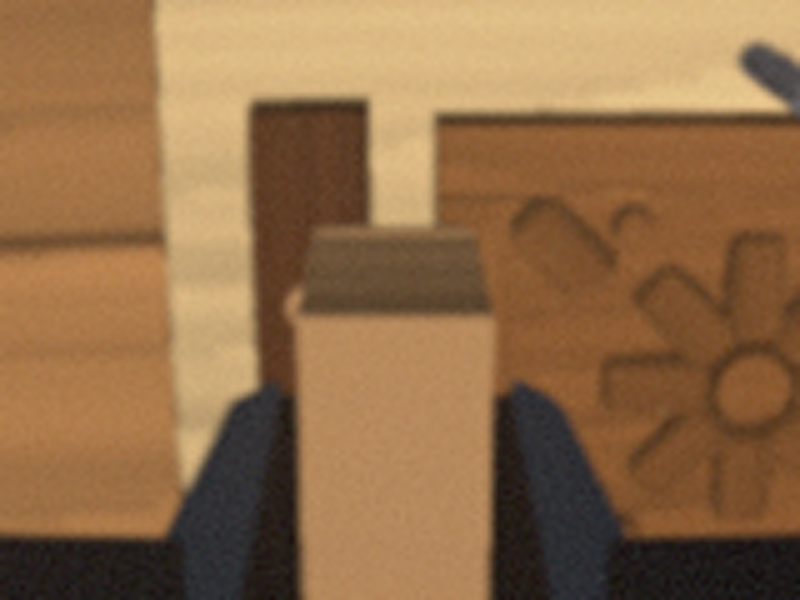

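The gap strip runs from 369 to 436 in the crop, against a 36 mm stop from 250 to 368. That gives about 20 mm, which suggests the thin slip. I'll compute the edges.

Run:
```python
from lib import *;import pickle
c=pickle.load(open("w4.pkl","rb"));im=c["color"].astype(float).sum(2)
def cross(v,a,b):
    r=im[v-1:v+2,a:b].mean(0);t=(r.max()+r.min())/2
    i=[k for k in range(len(r)-1) if (r[k]-t)*(r[k+1]-t)<=0][0]
    return a+i+(t-r[i])/(r[i+1]-r[i])
P=[];S=[]
for v in range(166,185,3):
    o=cross(v,225,238);s=cross(v,247,260);p=cross(v,260,274)
    O,A,B=[onz(c,"wrist",x,v,.04) for x in (o,s,p)];P.append(B);S.append(A)
    print(v,round(s,1),round(p,1),A.round(4),B.round(4),"stop %.1f gap %.1f"%(1e3*np.linalg.norm(A-O),1e3*np.linalg.norm(A-B)))
print(np.polyfit([p[0] for p in P],[p[1] for p in P],1),np.polyfit([p[0] for p in S],[p[1] for p in S],1))
def crossv(u,a,b):
    r=im[a:b,u-2:u+3].mean(1);t=(r.max()+r.min())/2
    i=[k for k in range(len(r)-1) if (r[k]-t)*(r[k+1]-t)<=0][0];return a+i+(t-r[i])/(r[i+1]-r[i])
for u in (235,240,245,280,300,320): v=crossv(u,150,175);print(u,round(v,1),onz(c,"wrist",u,v,.04).round(4))
```

```text
166 253.3 266.3 [ 0.5414 -0.1475  0.04  ] [ 0.542  -0.1286  0.04  ] stop 35.2 gap 18.9
169 253.3 266.3 [ 0.5458 -0.1477  0.04  ] [ 0.5465 -0.1287  0.04  ] stop 35.2 gap 19.0
172 253.4 266.3 [ 0.5503 -0.1478  0.04  ] [ 0.551  -0.1289  0.04  ] stop 35.4 gap 18.9
175 253.6 266.2 [ 0.5548 -0.1476  0.04  ] [ 0.5555 -0.1291  0.04  ] stop 35.7 gap 18.5
178 253.7 266.3 [ 0.5594 -0.1477  0.04  ] [ 0.56   -0.1291  0.04  ] stop 35.9 gap 18.5
181 253.7 266.2 [ 0.5639 -0.1478  0.04  ] [ 0.5645 -0.1293  0.04  ] stop 35.8 gap 18.5
184 253.7 266.3 [ 0.5685 -0.1479  0.04  ] [ 0.5691 -0.1294  0.04  ] stop 35.7 gap 18.6
[-0.02976684 -0.11248799] [-0.011097   -0.14156193]
235 159.5 [ 0.5307 -0.1738  0.04  ]
240 159.3 [ 0.5307 -0.1665  0.04  ]
245 159.3 [ 0.531  -0.1592  0.04  ]
280 162.1 [ 0.5368 -0.1085  0.04  ]
300 162.1 [ 0.5375 -0.0792  0.04  ]
320 161.9 [ 0.5379 -0.0493  0.04  ]
```

Run:
```python
from lib import *;import pickle
w=pickle.load(open("w1.pkl","rb"));t=pickle.load(open("d0.pkl","rb"))["top"]
for u,v in [(296,366),(439,376)]: print(onz(w,"wrist",u/1.5625,v/1.5625,.028).round(4))
for u,v in [(196,246),(259,249),(258,293),(193,290)]: print(onz(t,"top",u/1.5625,v/1.5625,.028).round(4))
delta([.605,.275,.15],np.pi-.035)
```

```text
[0.548  0.2483 0.028 ]
[0.5576 0.382  0.028 ]
[0.667  0.3751 0.028 ]
[0.656  0.2306 0.028 ]
[0.5525 0.2313 0.028 ]
[0.5634 0.3784 0.028 ]
pos [ 0.5402 -0.1405  0.2939] rot [ 3.141e+00 -2.000e-03  3.108e+00] q6 -1.81 t 5.0
shift cm [-5.12 41.73 14.41] turn [ 0.001 -0.002  0.002]
```

servo_tool:
  moves:
    - [[-0.56,4.67,1.4,0,0,0,255],[-0.56,4.67,1.4,0,0,0,255],[-0.56,4.67,1.4,0,0,0,255],[-0.56,4.67,1.4,0,0,0,255],[-0.56,4.67,1.4,0,0,0,255],[-0.56,4.67,1.4,0,0,0,255],[-0.56,4.67,1.4,0,0,0,255],[-0.56,4.67,1.4,0,0,0,255],[-0.56,4.67,1.4,0,0,0,255],[0,0,0,0,0,0.037,255]]

```text
time_s: 6.05
position: [0.6033, 0.2819, 0.1635]
tool_rot: [-3.14, -0.007, 3.075]
force: [0.1, -1.0, -0.9]
width: 0.237
gripper_force: 25.0
```

servo_tool:
  moves:
    - [[0,0,4,0,0,0,255],[0,0,4,0,0,0,255],[0,0,0,0,0,0,255]]

```text
time_s: 6.35
position: [0.6001, 0.2748, 0.0812]
tool_rot: [-3.134, -0.015, 3.071]
force: [-0.3, -0.8, -0.6]
width: 0.242
gripper_force: 25.0
```

Run:
```python
from lib import *
delta([.604,.278,.034],np.pi-.07)
c=snap("wrist","w5.png")
```

```text
pos [0.6001 0.2748 0.0812] rot [-3.134 -0.015  3.071] q6 -1.09 t 6.3
shift cm [-0.43  0.38  4.71] turn [-0.008 -0.015 -0.001]
```

View pics/w5.png

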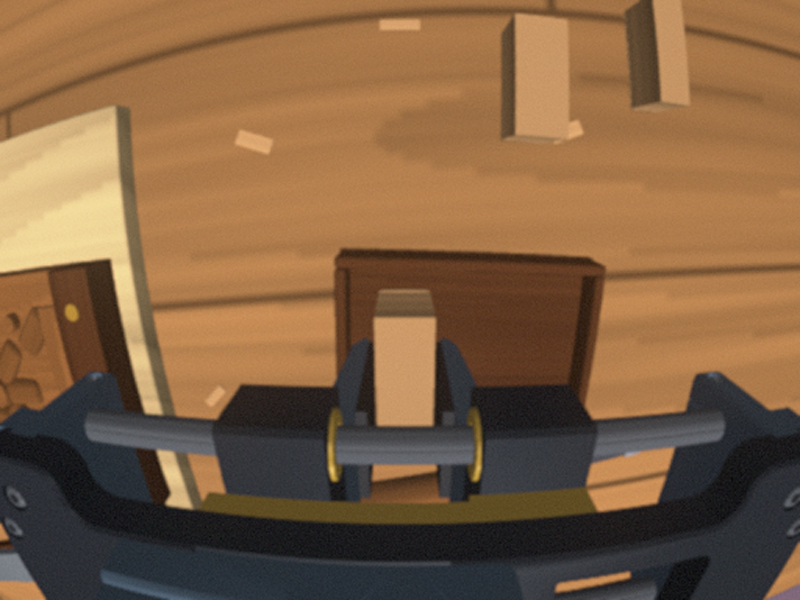

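servo_tool:
  moves:
    - [[-0.3,0.35,3,-0.008,-0.015,0,255],[0,0,1.7,0,0,0,255],[0,0,0,0,0,0,255],[0,0,0,0,0,0,150],[0,0,0,0,0,0,150],[0,0,-4,0,0,0,150],[0,0,-4,0,0,0,120],[4.5,2,-0.5,0,0,0,110],[4.5,2,0,0,0,0,100],[4.4,2,0,0,0,0.017,100]]

```text
time_s: 7.4
position: [0.4783, 0.3497, 0.1279]
tool_rot: [3.13, 0.018, 3.051]
force: [-0.6, 0.9, -0.1]
width: 0.605
gripper_force: 0.0
```

servo_tool:
  moves:
    - [[0,0,2,0,0,0,100],[0,0,2,0,0,0,100],[0,0,0,0,0,0,100],[0,0,0,0,0,0,100]]

```text
time_s: 7.8
position: [0.4801, 0.3494, 0.0868]
tool_rot: [3.132, 0.016, 3.053]
force: [0.4, -0.1, 0.7]
width: 0.606
gripper_force: 0.0
```

Run:
```python
from lib import *
delta([.4736,.348,.025],np.pi-.087)
c=snap("wrist","w6.png");im=c["color"];hs=cv2.cvtColor(im,cv2.COLOR_RGB2HSV).astype(int)
m=(hs[...,1]<135)&(hs[...,2]>165)
[print(b) for b in blobs(c,"wrist",m,.04,150)]
print(proj(c,"wrist",[.4736,.348,.04]))
```

```text
pos [0.4801 0.3494 0.0868] rot [3.132 0.016 3.053] q6 -0.87 t 7.8
shift cm [ 0.74 -0.26  6.16] turn [ 0.01   0.016 -0.002]
(array([ 18., 233.]), 0.4823, 0.0871, 'L119.3 W66.9 ang-76.9')
(array([260., 208.]), 0.4746, 0.3564, 'L60.2 W43.7 ang-4.8')
(array([347., 175.]), 0.4545, 0.4217, 'L60.2 W18.9 ang-2.6')
(array([185.,   4.]), 0.3153, 0.3121, 'L41.0 W13.1 ang78.8')
[254.52077323 208.17361238]
```

servo_tool:
  moves:
    - [[0,0,0,0.01,0.016,0,100],[0.65,-0.2,2,0,0,0,100],[0,0,2.5,0,0,0,100],[0,0,0,0,0,0,100],[0,0,0,0,0,0,100]]

```text
time_s: 8.35
position: [0.4734, 0.3478, 0.0411]
tool_rot: [-3.14, -0.001, 3.052]
force: [-0.2, -0.3, 0.6]
width: 0.609
gripper_force: 0.0
```

Run:
```python
from lib import *
delta([.4736,.348,.025],np.pi-.087)
```

```text
pos [0.4734 0.3478 0.0411] rot [-3.140e+00 -1.000e-03  3.052e+00] q6 -0.87 t 8.3
shift cm [-0.02  0.02  1.61] turn [-0.001 -0.001 -0.002]
```

servo_tool:
  moves:
    - [[0,0,1.6,0,0,0,100],[0,0,0,0,0,0,255],[0,0,0,0,0,0,255],[0,0,0,0,0,0,255],[0,0,-4,0,0,0,255],[0,0,-4,0,0,0,255],[0,0,-2,0,0,-0.018,255],[-4.5,0.07,0,0,0,0,255],[-4.5,0.07,0,0,0,0,255],[-4.5,0.07,0,0,0,0,255]]

```text
time_s: 9.35
position: [0.6093, 0.3405, 0.1262]
tool_rot: [-3.141, 0.001, 3.071]
force: [0.5, 0.2, -0.4]
width: 0.007
gripper_force: 0.0
```

servo_tool:
  moves:
    - [[0,0,4,0,0,0,255],[0,0,2,0,0,0,255],[0,0,0,0,0,0,255],[0,0,0,0,0,0,255]]

```text
time_s: 9.75
position: [0.6079, 0.3405, 0.0652]
tool_rot: [-3.141, -0.0, 3.071]
force: [0.3, 0.0, 0.0]
width: 0.009
gripper_force: 0.0
```

Run:
```python
from lib import *
delta([.608,.338,.034],np.pi-.07)
```

```text
pos [0.6079 0.3405 0.0652] rot [-3.141 -0.     3.071] q6 -1.01 t 9.8
shift cm [-0.02 -0.24  3.12] turn [-0.001 -0.    -0.001]
```

The grip missed because the fingers had not finished closing. Back off and look.

servo_tool:
  moves:
    - [[0,0,-4,0,0,0,100],[0,0,-4,0,0,0,100],[4.5,0,0,0,0,0,100],[4.5,0,0,0,0,0,100],[4.5,0,0,0,0,0,100],[0,0,0,0,0,0,100],[0,0,0,0,0,0,100]]

```text
time_s: 10.45
position: [0.4733, 0.3509, 0.1473]
tool_rot: [3.14, 0.003, 3.073]
force: [0.3, 0.1, 0.9]
width: 0.579
gripper_force: 0.0
```

Run:
```python
from lib import *
c=snap("wrist","w7.png");im=c["color"];hs=cv2.cvtColor(im,cv2.COLOR_RGB2HSV).astype(int)
for t in (130,135):
  m=(hs[...,1]<t)&(hs[...,2]>165)
  [print(b) for b in blobs(c,"wrist",m,.04,150)]
delta([.4736,.348,.025],np.pi-.087)
```

```text
(array([ 96., 304.]), 0.6105, 0.1268, 'L59.3 W13.4 ang-2.9')
(array([ 42., 225.]), 0.4932, 0.0588, 'L162.1 W95.0 ang85.5')
(array([255., 193.]), 0.4737, 0.3477, 'L59.9 W26.8 ang-3.5')
(array([329., 169.]), 0.4538, 0.4213, 'L59.6 W18.3 ang-2.7')
(array([505., 125.]), 0.4066, 0.6563, 'L59.6 W31.5 ang-6.6')
(array([236.,  16.]), 0.3, 0.3427, 'L100.8 W20.4 ang-79.8')
(array([ 96., 304.]), 0.6105, 0.1268, 'L59.3 W13.4 ang-2.9')
(array([ 42., 225.]), 0.4932, 0.0588, 'L162.1 W95.0 ang85.5')
(array([259., 196.]), 0.4749, 0.357, 'L60.8 W45.9 ang-4.0')
(array([329., 170.]), 0.4544, 0.4216, 'L60.9 W18.6 ang-1.3')
(array([505., 125.]), 0.4066, 0.6563, 'L59.6 W31.5 ang-6.6')
(array([235.,  17.]), 0.3004, 0.3427, 'L101.5 W21.1 ang-79.8')
pos [0.4743 0.3509 0.1468] rot [3.140e+00 3.000e-03 3.072e+00] q6 -0.88 t 10.5
shift cm [ 0.08 -0.31 12.18] turn [0.001 0.003 0.017]
```

View pics/w7.png

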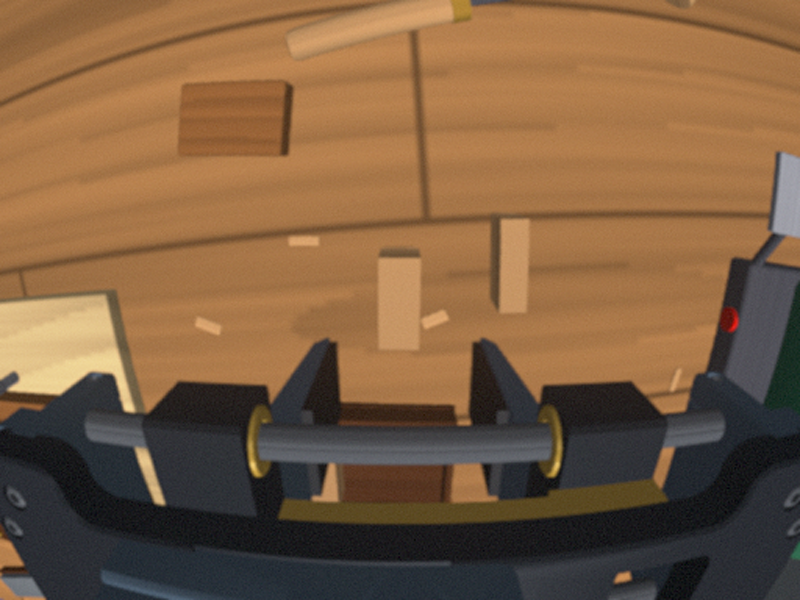

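The thick slip still stands unmoved at (400,300). I'll retry with a longer close.

servo_tool:
  moves:
    - [[0,-0.3,4,0,0.003,0.008,100],[0,0,4,0,0,0,100],[0,0,2.5,0,0,0,100],[0,0,1.6,0,0,0,100],[0,0,0,0,0,0,255],[0,0,0,0,0,0,255],[0,0,0,0,0,0,255],[0,0,0,0,0,0,255],[0,0,0,0,0,0,255],[0,0,0,0,0,0,255]]

```text
time_s: 11.5
position: [0.4735, 0.3473, 0.0248]
tool_rot: [3.141, -0.002, 3.063]
force: [1.1, 0.5, 5.6]
width: 0.289
gripper_force: 25.0
```

servo_tool:
  moves:
    - [[0,0,-4,0,0,0,255],[0,0,-4,0,0,0,255],[0,0,-2,0,0,0,255],[-4.5,0.03,0,0,0,0,255],[-4.5,0.03,0,0,0,0,255],[-4.5,0.03,0,0,0,0,255],[0,0,4,0,0,0,255],[0,0,2,0,0,0,255],[0,0,0,0,0,0,255],[0,0,0,0,0,0,255]]

```text
time_s: 12.5
position: [0.6071, 0.3371, 0.063]
tool_rot: [-3.14, -0.005, 3.063]
force: [0.3, 0.8, 0.8]
width: 0.282
gripper_force: 25.0
```

Run:
```python
from lib import *
delta([.608,.338,.034],np.pi-.07)
```

```text
pos [0.6071 0.3371 0.063 ] rot [-3.14  -0.005  3.063] q6 -1.0 t 12.5
shift cm [-0.1  0.1  2.9] turn [-0.002 -0.005 -0.009]
```

servo_tool:
  moves:
    - [[0,0,2.9,0,0,0,255],[0,0,0,0,0,0,255],[0,0,0,0,0,0,140],[0,0,0,0,0,0,140],[0,0,-4,0,0,0,140],[0,0,-4,0,0,0,120],[4,1.78,0,0,0,0,120],[4,1.78,0,0,0,0,120],[4,1.78,0,0,0,-0.038,120],[4,1.78,0,0,0,0,120]]

```text
time_s: 13.5
position: [0.452, 0.4204, 0.1166]
tool_rot: [3.14, -0.002, 3.101]
force: [0.2, -0.1, 0.2]
width: 0.527
gripper_force: 0.0
```

servo_tool:
  moves:
    - [[0,0,2,0,0,0,120],[0,0,1.5,0,0,0,120],[0,0,0,0,0,0,120],[0,0,0,0,0,0,120]]

```text
time_s: 13.9
position: [0.4532, 0.4196, 0.0808]
tool_rot: [-3.141, -0.003, 3.101]
force: [-0.1, 0.1, 0.9]
width: 0.528
gripper_force: 0.0
```

Run:
```python
from lib import *
c=snap("wrist");im=c["color"];hs=cv2.cvtColor(im,cv2.COLOR_RGB2HSV).astype(int)
m=(hs[...,1]<132)&(hs[...,2]>165)
[print(b) for b in blobs(c,"wrist",m,.04,150)]
delta([.4543,.4216,.025],np.pi-.04)
```

```text
(array([  3., 246.]), 0.4866, 0.1413, 'L70.0 W21.7 ang-27.8')
(array([260., 218.]), 0.4542, 0.4214, 'L59.8 W19.1 ang-2.4')
(array([503., 164.]), 0.4096, 0.6535, 'L56.1 W24.9 ang-6.1')
(array([157.,  24.]), 0.3001, 0.3482, 'L99.1 W19.9 ang-80.5')
pos [0.4535 0.4197 0.081 ] rot [ 3.141e+00 -2.000e-03  3.100e+00] q6 -0.8 t 13.9
shift cm [-0.08  0.19  5.6 ] turn [ 0.    -0.002 -0.001]
```

servo_tool:
  moves:
    - [[-0.1,0.18,4,0,0,0,120],[0,0,1.6,0,0,0,120],[0,0,0,0,0,0,255],[0,0,0,0,0,0,255],[0,0,0,0,0,0,255],[0,0,0,0,0,0,255],[0,0,0,0,0,0,255],[0,0,-4,0,0,0,255],[0,0,-4.5,0,0,0,255],[0,0,-4,0,0,-0.018,255]]

```text
time_s: 14.95
position: [0.454, 0.4211, 0.1506]
tool_rot: [-3.141, -0.004, 3.119]
force: [0.5, 1.1, 0.6]
width: 0.193
gripper_force: 24.9
```

servo_tool:
  moves:
    - [[-1.24,-4.64,0,0,0,0,255],[-1.24,-4.64,0,0,0,0,255],[-1.24,-4.64,0,0,0,0,255],[-1.24,-4.64,0,0,0,0,255],[-1.24,-4.64,0,0,0,0,255],[-1.24,-4.64,0,0,0,0,255],[-1.24,-4.64,0,0,0,0,255],[-1.24,-4.64,0,0,0,0,255],[-1.24,-4.64,0,0,0,0,255],[-1.24,-4.64,0,0,0,0,255]]

```text
time_s: 15.95
position: [0.5676, -0.0476, 0.1491]
tool_rot: [-3.14, -0.003, 3.119]
force: [0.7, 0.9, -0.6]
width: 0.198
gripper_force: 24.9
```

servo_tool:
  moves:
    - [[-1.24,-4.64,0,0,0,0,255],[-1.24,-4.64,0,0,0,0,255],[0,0,2,0,0,0,255],[0,0,3,0,0,0,255],[0,0,0,0,0,0,255],[0,0,0,0,0,0,255]]

```text
time_s: 16.55
position: [0.5898, -0.139, 0.0989]
tool_rot: [-3.14, -0.005, 3.119]
force: [-0.4, 0.0, -0.4]
width: 0.2
gripper_force: 24.9
```

Run:
```python
from lib import *;import pickle
c=snap("wrist");im=c["color"];pickle.dump(c,open("w8.pkl","wb"))
delta([.59,-.1389,.043],np.pi-.022)
cv2.imwrite("pics/w8.png",cv2.resize(im[130:280,160:350,::-1],None,fx=4,fy=4,interpolation=cv2.INTER_CUBIC))
```

```text
pos [ 0.5906 -0.139   0.0999] rot [-3.140e+00 -3.000e-03  3.119e+00] q6 -1.8 t 16.6
shift cm [0.04 0.02 5.69] turn [-0.002 -0.003 -0.   ]
```

View pics/w8.png

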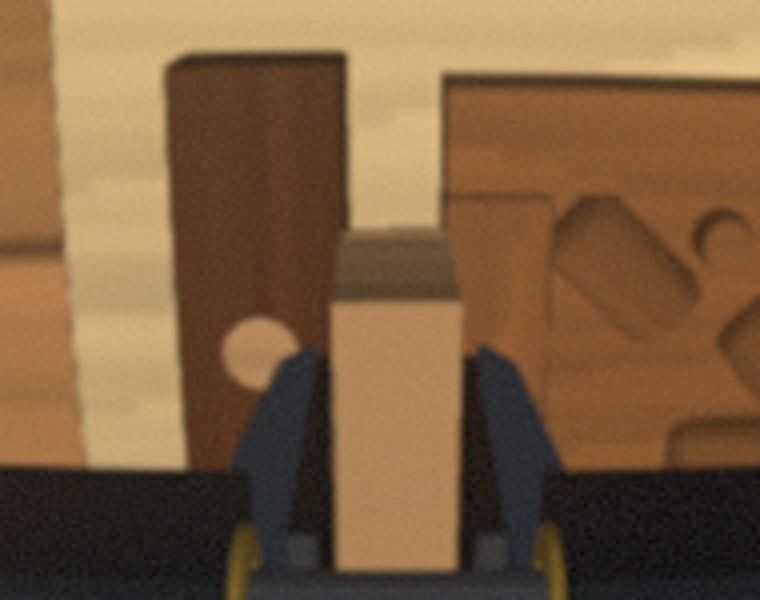

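The slip sits over the gap: gap 348–441 in the crop, slip top 331–461 (nearer the camera). A quick metric check of the centring:

Run:
```python
from lib import *;import pickle
c=pickle.load(open("w8.pkl","rb"));im=c["color"].astype(float).sum(2)
def cross(v,a,b):
    r=im[v-1:v+2,a:b].mean(0);t=(r.max()+r.min())/2
    i=[k for k in range(len(r)-1) if (r[k]-t)*(r[k+1]-t)<=0][0]
    return a+i+(t-r[i])/(r[i+1]-r[i])
for v in (152,158,164,170,176,182):
    s,p=cross(v,240,254),cross(v,263,277)
    A,B=[onz(c,"wrist",x,v,.04) for x in (s,p)];print(v,A[:2].round(4),B[:2].round(4),((A+B)/2)[:2].round(4),"gap %.1f"%(1e3*np.linalg.norm(A-B)))
for v in (207,212,217,225,235,245):
    s,p=cross(v,237,246),cross(v,270,280)
    A,B=[onz(c,"wrist",x,v,.115) for x in (s,p)];print(v,A[:2].round(4),B[:2].round(4),((A+B)/2)[:2].round(4),"w %.1f"%(1e3*np.linalg.norm(A-B)))
```

```text
152 [ 0.5404 -0.1467] [ 0.5409 -0.1286] [ 0.5407 -0.1377] gap 18.1
158 [ 0.5452 -0.1469] [ 0.5456 -0.1287] [ 0.5454 -0.1378] gap 18.2
164 [ 0.55   -0.1468] [ 0.5504 -0.1287] [ 0.5502 -0.1378] gap 18.1
170 [ 0.5548 -0.1469] [ 0.5552 -0.1289] [ 0.555  -0.1379] gap 18.1
176 [ 0.5596 -0.1471] [ 0.56  -0.129] [ 0.5598 -0.138 ] gap 18.1
182 [ 0.5645 -0.147 ] [ 0.5649 -0.1293] [ 0.5647 -0.1381] gap 17.7
207 [ 0.5601 -0.1465] [ 0.5606 -0.1284] [ 0.5603 -0.1374] w 18.1
212 [ 0.5631 -0.1466] [ 0.5635 -0.1286] [ 0.5633 -0.1376] w 18.0
217 [ 0.566  -0.1467] [ 0.5664 -0.1284] [ 0.5662 -0.1376] w 18.2
225 [ 0.5708 -0.1468] [ 0.5712 -0.1286] [ 0.571  -0.1377] w 18.2
235 [ 0.577 -0.147] [ 0.5774 -0.1288] [ 0.5772 -0.1379] w 18.2
245 [ 0.5833 -0.1471] [ 0.5837 -0.1289] [ 0.5835 -0.138 ] w 18.2
```

servo_tool:
  moves:
    - [[0,-0.04,2.5,0,0,0,255],[0,0,1,0,0,0,255],[0,0,0.3,0,0,0,255],[0,0,0.3,0,0,0,255],[0,0,0.2,0,0,0,255],[0,0,0,0,0,0,255]]

```text
time_s: 17.2
position: [0.5899, -0.1396, 0.056]
tool_rot: [-3.14, -0.004, 3.119]
force: [0.4, -0.1, 0.3]
width: 0.196
gripper_force: 24.9
```

Already 9 mm into the gap with no force. Continue.

servo_tool:
  moves:
    - [[0,0,0.4,0,0,0,255],[0,0,0.4,0,0,0,255],[0,0,0.3,0,0,0,255],[0,0,0.15,0,0,0,255],[0,0,0,0,0,0,255]]

```text
time_s: 17.7
position: [0.5896, -0.1396, 0.043]
tool_rot: [-3.14, -0.004, 3.119]
force: [1.4, 0.2, -0.8]
width: 0.194
gripper_force: 24.9
```

servo_tool:
  moves:
    - [[0,0,0,0,0,0,170],[0,0,0,0,0,0,170],[0,0,-2,0,0,0,170],[0,0,-2,0,0,0,200],[0,0,0,0,0,0,255],[0,0,0,0,0,0,255],[0,0,0,0,0,0,255],[0,0,0,0,0,0,255]]

```text
time_s: 18.5
position: [0.5891, -0.1393, 0.082]
tool_rot: [-3.141, -0.006, 3.119]
force: [0.3, -0.1, -0.6]
width: 0.009
gripper_force: 0.0
```

servo_tool:
  moves:
    - [[0,0,1.5,0,0,0,255],[0,0,0.5,0,0,0,255],[0,0,0.3,0,0,0,255],[0,0,0.2,0,0,0,255],[0,0,0.1,0,0,0,255],[0,0,0.05,0,0,0,255]]

```text
time_s: 19.1
position: [0.5893, -0.1395, 0.0583]
tool_rot: [-3.14, -0.005, 3.119]
force: [-4.8, 1.4, 12.1]
width: 0.004
gripper_force: 5.8
```

The slip top is at 58 mm under a 12 N press, which equals 18+40, so it is seated. Next, the spacer.

servo_tool:
  moves:
    - [[0,0,-4,0,0,0,255],[0,0,-4,0,0,0,160],[-0.62,-4.2,0,0,0,0,115],[-0.62,-4.2,0,0,0,0,115],[-0.62,-4.2,0,0,0,0,115],[-0.62,-4.2,0,0,0,0,115],[0,0,0,0,0,0,115],[0,0,0,0,0,0,115]]

```text
time_s: 19.9
position: [0.6107, -0.3087, 0.1364]
tool_rot: [-3.141, -0.005, 3.117]
force: [-0.6, 0.2, -0.8]
width: 0.543
gripper_force: 0.0
```

Run:
```python
from lib import *;import pickle
c=snap("wrist","w9.png");pickle.dump(c,open("w9.pkl","wb"))
delta([.61,-.308,.12],np.pi-.022)
```

```text
pos [ 0.6107 -0.3076  0.1365] rot [-3.141 -0.005  3.118] q6 -2.03 t 19.9
shift cm [ 0.06 -0.04  1.65] turn [-0.001 -0.005 -0.001]
```

View pics/w9.png

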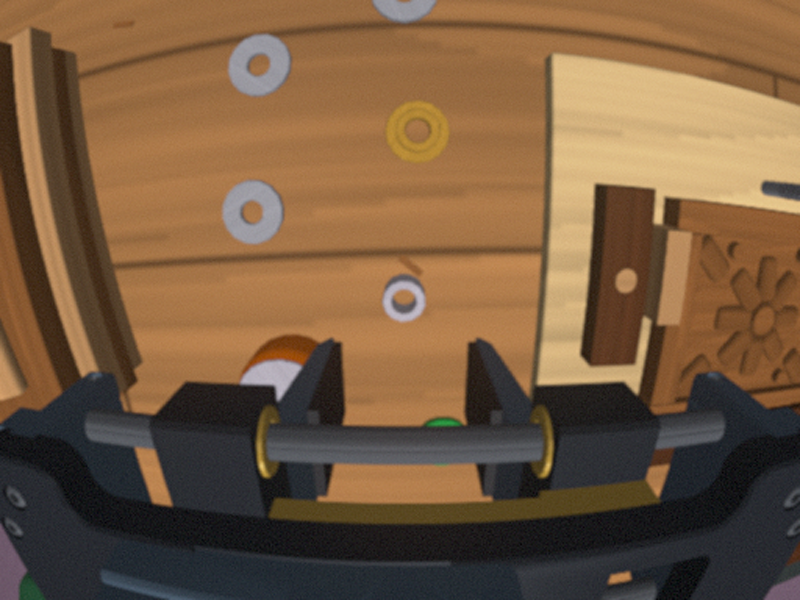

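Wrist view: the slip stands in the gap at (675,280). The spacer is at (404,299), washers at (253,211), (260,65) and (405,5), the bushing at (417,131), and the tin is left of the fingers.

```bash
cat >> lib.py <<'E'
def rings(c,name,kind,z,amin=80):
    hs=cv2.cvtColor(c["color"],cv2.COLOR_RGB2HSV).astype(int);h,s,v=hs[...,0],hs[...,1],hs[...,2]
    m=(s<70)&(v>135) if kind=="steel" else (h>18)&(h<32)&(s>150)&(v>110)
    cs,_=cv2.findContours(m.astype(np.uint8),cv2.RETR_EXTERNAL,cv2.CHAIN_APPROX_NONE)
    for k in cs:
        if cv2.contourArea(k)<amin: continue
        P=np.array([onz(c,name,*q,z)[:2] for q in k[:,0,:]],np.float32)*1000
        (cx,cy),r=cv2.minEnclosingCircle(P);(ex,ey),ax,_=cv2.fitEllipse(P)
        if r<40: print(kind,k[:,0].mean(0).round(),"circ",(cx/1000).__round__(4),(cy/1000).__round__(4),"D",round(2*r+.7,1),"ell",round(ex/1000,4),round(ey/1000,4),np.round(ax,1))
E
python3 - <<'E'
from lib import *;import pickle
c=pickle.load(open("w9.pkl","rb"));print(c["color"][191,258],c["color"][191,247],c["color"][135,152],c["color"][84,255],c["color"][84,266])
print("spacer z");rings(c,"wrist","steel",.022)
print("washer z");rings(c,"wrist","steel",.007)
rings(c,"wrist","brass",.005)
for u,v in [(290,337),(240,375)]: print("tin",onz(c,"wrist",u/1.5625,v/1.5625,.045).round(3))
E
```

```text
[174 124  78] [184 178 189] [155 153 160] [180 135  57] [162 113  67]
spacer z
steel [174. 240.] circ 0.6605 -0.4029 D 47.9 ell 0.6622 -0.4015 [26.2 41.2]
steel [258. 192.] circ 0.6098 -0.3086 D 28.6 ell 0.6103 -0.3086 [26.3 26.7]
steel [162. 135.] circ 0.549 -0.4033 D 42.4 ell 0.5489 -0.4037 [39.6 40.6]
steel [166.  42.] circ 0.455 -0.3954 D 42.9 ell 0.4544 -0.3956 [39.6 40.5]
steel [258.   4.] circ 0.4186 -0.3038 D 39.0 ell 0.424 -0.3039 [13.9 41.3]
washer z
steel [174. 240.] circ 0.6674 -0.408 D 50.4 ell 0.6692 -0.4066 [27.6 43.4]
steel [258. 192.] circ 0.6141 -0.3088 D 30.1 ell 0.6145 -0.3088 [27.6 28.1]
steel [162. 135.] circ 0.55 -0.4084 D 44.6 ell 0.5499 -0.4089 [41.6 42.7]
steel [166.  42.] circ 0.4511 -0.4002 D 45.2 ell 0.4505 -0.4003 [41.7 42.6]
steel [258.   4.] circ 0.4128 -0.3037 D 41.0 ell 0.4185 -0.3038 [14.7 43.5]
brass [266.  84.] circ 0.5023 -0.2974 D 41.2 ell 0.5025 -0.2973 [38.8 39.1]
tin [ 0.625 -0.379  0.045]
tin [ 0.651 -0.416  0.045]
```

servo_tool:
  moves:
    - [[0.57,-0.11,4,0,-0.005,0,115],[0,0,4,0,0,0,115],[0,0,3,0,0,0,115],[0,0,2,0,0,0,115],[0,0,0,0,0,0,115],[0,0,0,0,0,0,115]]
  squeeze: 20

```text
time_s: 20.55
position: [0.6056, -0.3081, 0.0074]
tool_rot: [-3.14, 0.001, 3.12]
force: [0.2, -0.4, 0.6]
width: 0.552
gripper_force: 0.0
```

servo_tool:
  moves:
    - [[0,0,0,0,0,0,255],[0,0,0,0,0,0,255],[0,0,0,0,0,0,255],[0,0,0,0,0,0,255],[0,0,0,0,0,0,255]]

```text
time_s: 21.05
position: [0.6057, -0.3093, 0.008]
tool_rot: [-3.14, 0.003, 3.119]
force: [-0.7, 0.4, 6.3]
width: 0.302
gripper_force: 20.0
```

Run:
```python
from lib import *
delta([.517,-.0295,.15],np.pi-.022)
```

```text
pos [ 0.6057 -0.3093  0.008 ] rot [-3.140e+00  3.000e-03  3.119e+00] q6 -2.04 t 21.1
shift cm [  9.48  27.74 -14.28] turn [-0.002  0.003 -0.001]
```

servo_tool:
  moves:
    - [[0,0,-3,0,0,0,255],[0,0,-4,0,0,0,255],[0,0,-4,0,0,0,255],[0,0,-4,0,0,0,255],[1.86,4.15,0,0,0,0,255],[1.86,4.15,0,0,0,0,255],[1.86,4.15,0,0,0,0,255],[1.86,4.15,0,0,0,0,255],[1.86,4.15,0,0,0,0,255],[0,0,0,0,0,0,255]]

```text
time_s: 22.05
position: [0.5136, -0.0953, 0.1562]
tool_rot: [3.141, -0.003, 3.123]
force: [0.3, -0.9, -0.7]
width: 0.301
gripper_force: 20.0
```

servo_tool:
  moves:
    - [[0,0,0,0,0,0,255],[0,0,0,0,0,0,255]]

```text
time_s: 22.25
position: [0.5174, -0.1002, 0.1565]
tool_rot: [-3.14, 0.002, 3.118]
force: [0.0, -0.0, 0.0]
width: 0.302
gripper_force: 20.0
```

Run:
```python
from lib import *;import pickle
c=snap("wrist");pickle.dump(c,open("w10.pkl","wb"));im=c["color"]
delta([.517,-.0295,.15],np.pi-.022)
print(proj(c,"wrist",[.522,-.03,.087]),proj(c,"wrist",[.522,-.03,.018]))
cv2.imwrite("pics/w10.png",cv2.resize(im[130:270,200:360,::-1],None,fx=4,fy=4,interpolation=cv2.INTER_CUBIC))
```

```text
pos [ 0.5174 -0.1004  0.1563] rot [-3.140e+00  1.000e-03  3.118e+00] q6 -1.76 t 22.3
shift cm [0.21 7.09 0.62] turn [-0.002  0.001 -0.002]
[338.14064887 209.97597378] [322.49520929 188.818126  ]
```

View pics/w10.png

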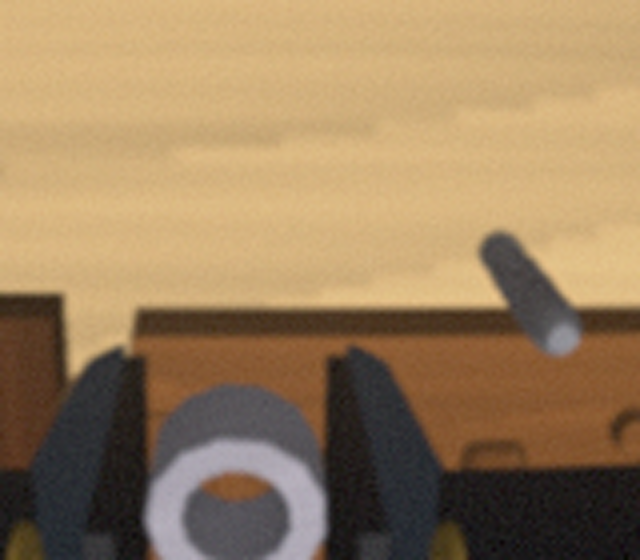

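Crop: bolt top at (561,337), foot at about (497,250), held spacer's upper ring at (236,516).

Run:
```python
from lib import *;import pickle
c=pickle.load(open("w10.pkl","rb"));im=c["color"].astype(int)
g=im[205:225,330:352].min(2);m=g>135
m=(im.min(2)>135);m[:205]=0;m[225:]=0;m[:,:330]=0;m[:,352:]=0
ys,xs=np.where(m&((im.max(2)-im.min(2))<40));print(len(xs),xs.mean(),ys.mean())
print("top",onz(c,"wrist",xs.mean(),ys.mean(),.087).round(4))
# shaft mask: grey & not wood
s=cv2.cvtColor(c["color"],cv2.COLOR_RGB2HSV)[...,1];m2=(s<75);m2[:180]=0;m2[225:]=0;m2[:,:312]=0;m2[:,350:]=0
for v in range(186,220,3):
    x=np.where(m2[v])[0]
    if len(x): print(v,x.min(),x.max())
for p in [(324.3,192.5)]: print("foot",onz(c,"wrist",*p,.018).round(4))
for t in np.linspace(.06,.087,2): print(onz(c,"wrist",340.3,214.3,t).round(4))
rings(c,"wrist","steel",.1705)
```

```text
24 340.375 214.45833333333334
top [ 0.5263 -0.0277  0.087 ]
189 322 327
192 320 330
195 321 332
198 323 335
201 324 337
204 327 339
207 328 343
210 330 344
213 332 344
216 334 343
foot [ 0.5262 -0.0278  0.018 ]
[ 0.5364 -0.0199  0.06  ]
[ 0.5261 -0.0277  0.087 ]
steel [259. 257.] circ 0.5219 -0.0996 D 27.7 ell 0.5207 -0.0995 [21.7 25.1]
steel [ 41. 213.] circ 0.4908 -0.2493 D 21.5 ell 0.4909 -0.2494 [19.6 20.1]
steel [ 33. 142.] circ 0.4421 -0.2453 D 21.5 ell 0.4421 -0.2452 [19.7 20.1]
steel [86. 97.] circ 0.42 -0.1978 D 21.8 ell 0.4202 -0.1978 [19.9 20.2]
steel [182.  67.] circ 0.4104 -0.1361 D 15.0 ell 0.4107 -0.1373 [ 8.8 13. ]
```

servo_tool:
  moves:
    - [[-0.14,3.6,0,0,0,0,255],[-0.13,3.6,0,0,0,0,255],[0,0,2.5,0,0,0,255],[0,0,2,0,0,0,255],[0,0,0.8,0,0,0,255],[0,0,0,0,0,0,255],[0,0,0,0,0,0,255]]

```text
time_s: 23.0
position: [0.522, -0.0282, 0.1038]
tool_rot: [-3.14, 0.002, 3.118]
force: [0.7, -0.6, -0.2]
width: 0.299
gripper_force: 20.0
```

Run:
```python
from lib import *
c=snap("wrist");im=c["color"]
delta([.5217,-.0284,.1],np.pi-.022)
cv2.imwrite("pics/w11.png",cv2.resize(im[200:310,200:320,::-1],None,fx=5,fy=5,interpolation=cv2.INTER_CUBIC))
```

```text
pos [ 0.5221 -0.0282  0.1041] rot [-3.140e+00  3.000e-03  3.118e+00] q6 -1.62 t 23.1
shift cm [ 0.04 -0.02  0.41] turn [-0.002  0.003 -0.002]
```

View pics/w11.png

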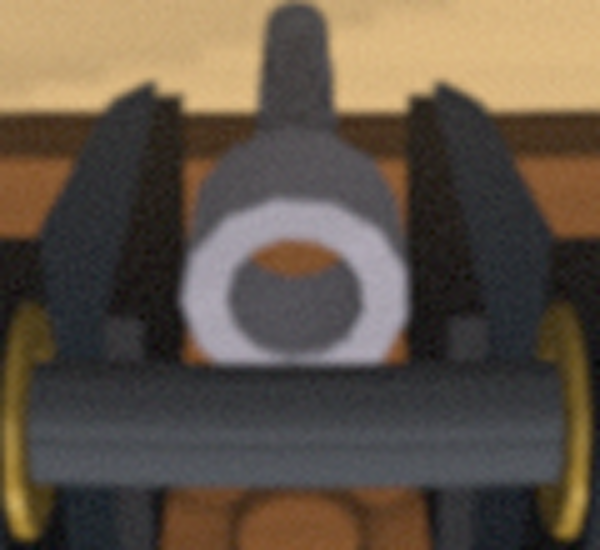

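Laterally aligned: bolt and spacer both at u≈295 in the crop. Lower with force checks.

servo_tool:
  moves:
    - [[0,0,0.6,0,0,0,255],[0,0,0.4,0,0,0,255],[0,0,0.3,0,0,0,255],[0,0,0.3,0,0,0,255],[0,0,0.3,0,0,0,255],[0,0,0,0,0,0,255]]

```text
time_s: 23.65
position: [0.5209, -0.0275, 0.0838]
tool_rot: [-3.14, -0.0, 3.119]
force: [-0.3, 0.3, -0.6]
width: 0.303
gripper_force: 20.0
```

servo_tool:
  moves:
    - [[0,0,1,0,0,0,255],[0,0,1.2,0,0,0,255],[0,0,1.2,0,0,0,255],[0,0,1,0,0,0,255],[0,0,0.7,0,0,0,255],[0,0,0.4,0,0,0,255],[0,0,0.2,0,0,0,255],[0,0,0,0,0,0,255]]

```text
time_s: 24.45
position: [0.5213, -0.0276, 0.0272]
tool_rot: [-3.14, 0.001, 3.119]
force: [-0.4, 0.1, -0.3]
width: 0.302
gripper_force: 20.0
```

servo_tool:
  moves:
    - [[0,0,0,0,0,0,130],[0,0,0,0,0,0,130],[0,0,-4,0,0,0,130],[0,0,-4,0,0,0,100],[0,0,-4,0,0,0,70],[1.75,-4.65,0,0,0,0,70],[1.75,-4.65,0,0,0,0,70],[1.75,-4.65,0,0,0,0,70],[1.75,-4.65,0,0,0,0,70],[1.75,-4.65,0,0,0,0,70]]

```text
time_s: 25.45
position: [0.4275, -0.2596, 0.1482]
tool_rot: [-3.139, 0.002, 3.119]
force: [0.4, -0.0, -0.3]
width: 0.726
gripper_force: 0.0
```

servo_tool:
  moves:
    - [[1.75,-4.65,0,0,0,0,70],[0,0,3,0,0,0,70],[0,0,0,0,0,0,70],[0,0,0,0,0,0,70]]

```text
time_s: 25.85
position: [0.4096, -0.3035, 0.1177]
tool_rot: [-3.141, -0.0, 3.119]
force: [-0.3, 0.5, -0.7]
width: 0.727
gripper_force: 0.0
```

Run:
```python
from lib import *
c=snap("wrist","w12.png");rings(c,"wrist","steel",.007);rings(c,"wrist","brass",.005)
delta([.407,-.304,.002],np.pi-.022)
t=snap("top");rings(t,"top","steel",.007,20)
```

```text
steel [165. 228.] circ 0.4491 -0.4006 D 43.5 ell 0.4467 -0.4032 [32.8 43.5]
steel [258. 188.] circ 0.4049 -0.3033 D 44.5 ell 0.405 -0.3035 [41.8 42.5]
steel [380. 173.] circ 0.3898 -0.1777 D 52.0 ell 0.3893 -0.1781 [17.5 44. ]
steel [344.  58.] circ 0.277 -0.2191 D 22.5 ell 0.2769 -0.2188 [12.4 23.6]
brass [265. 266.] circ 0.4983 -0.2973 D 39.4 ell 0.4921 -0.2972 [20.1 37.5]
brass [198.  85.] circ 0.3018 -0.3568 D 27.4 ell 0.3021 -0.3579 [14.2 28.5]
pos [ 0.4103 -0.3036  0.1184] rot [-3.14e+00  1.00e-03  3.12e+00] q6 -2.21 t 25.9
shift cm [ 0.35 -0.03 11.64] turn [-0.002  0.001  0.   ]
steel [ 49. 229.] circ 0.4182 0.642 D 60.2 ell 0.4179 0.6413 [43.4 56.1]
steel [ 19. 215.] circ 0.4715 0.7505 D 31.4 ell 0.4703 0.7505 [12.9 33.2]
steel [340. 149.] circ 0.6865 -0.3979 D 68.2 ell 0.6863 -0.3975 [62.4 65.2]
steel [ 66. 141.] circ 0.7424 0.601 D 64.4 ell 0.7441 0.6012 [44.1 58.1]
steel [411.  65.] circ 1.0095 -0.6894 D 47.1 ell 1.01 -0.6895 [20.7 39.9]
steel [438.  65.] circ 1.0035 -0.7907 D 52.6 ell 1.005 -0.7905 [26.  46.1]
steel [220.  62.] circ 1.0427 0.0359 D 59.8 ell 1.0432 0.0359 [34.9 60.5]
```

View pics/w12.png

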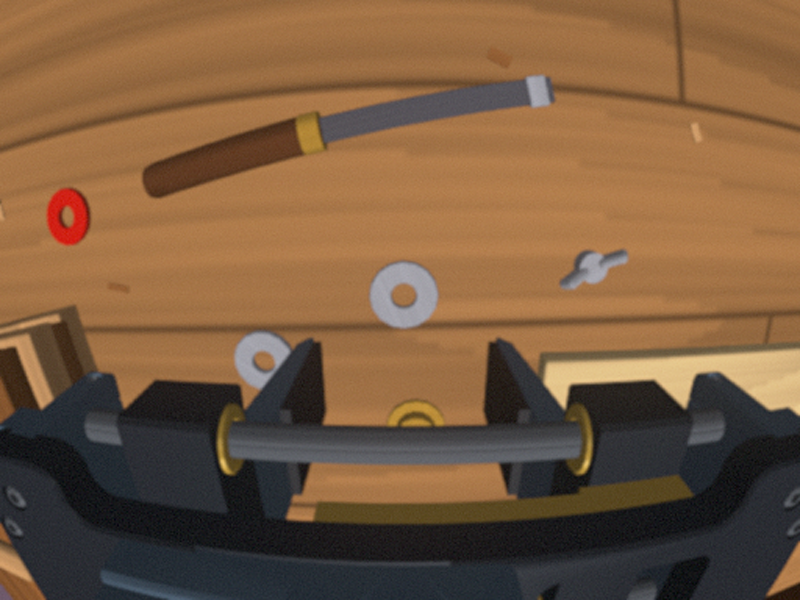

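The washer lies at (403,295), centred between the fingers; wing nut and gouge are clear. Grip it.

servo_tool:
  moves:
    - [[0.53,0,4,0,0,0,70],[0,0,4,0,0,0,70],[0,0,2.5,0,0,0,70],[0,0,1,0,0,0,70],[0,0,0,0,0,0,70],[0,0,0,0,0,0,70]]

```text
time_s: 26.55
position: [0.406, -0.3045, 0.004]
tool_rot: [-3.138, 0.003, 3.12]
force: [0.3, 0.9, 0.3]
width: 0.726
gripper_force: 0.0
```

servo_tool:
  moves:
    - [[0.1,0.05,0.15,0,0,0,70],[0,0,0,0,0,0,255],[0,0,0,0,0,0,255],[0,0,0,0,0,0,255],[0,0,0,0,0,0,255],[0,0,0,0,0,0,255]]

```text
time_s: 27.15
position: [0.4038, -0.3037, 0.0015]
tool_rot: [-3.14, 0.001, 3.119]
force: [-0.1, -0.4, 4.4]
width: 0.469
gripper_force: 20.0
```

Run:
```python
from lib import *
delta([.526,-.028,.13],np.pi-.022)
```

```text
pos [ 0.4038 -0.3037  0.0015] rot [-3.140e+00  1.000e-03  3.119e+00] q6 -2.21 t 27.1
shift cm [-11.6   27.82 -12.89] turn [-0.002  0.001 -0.001]
```

servo_tool:
  moves:
    - [[0,0,-3,0,0,0,255],[0,0,-4,0,0,0,255],[0,0,-4.5,0,0,0,255],[-1.64,3.97,0,0,0,0,255],[-1.64,3.97,0,0,0,0,255],[-1.64,3.97,0,0,0,0,255],[-1.64,3.97,0,0,0,0,255],[-1.64,3.97,0,0,0,0,255],[-1.64,3.97,0,0,0,0,255],[-1.64,3.97,0,0,0,0,255]]

```text
time_s: 28.15
position: [0.5248, -0.0265, 0.1155]
tool_rot: [-3.14, 0.0, 3.119]
force: [0.5, -0.7, -0.3]
width: 0.47
gripper_force: 20.0
```

servo_tool:
  moves:
    - [[0,0,1.5,0,0,0,255],[0,0,0,0,0,0,255],[0,0,0,0,0,0,255]]

```text
time_s: 28.45
position: [0.5239, -0.0284, 0.1004]
tool_rot: [-3.14, -0.001, 3.119]
force: [-0.1, -0.6, -1.4]
width: 0.467
gripper_force: 20.0
```

Run:
```python
from lib import *
delta([.5248,-.028,.09],np.pi-.022)
c=snap("wrist","w13.png");s=manip.get_state();rings(c,"wrist","steel",s["position"][2]+.0055)
h=cv2.cvtColor(c["color"],cv2.COLOR_RGB2HSV)
print(onz(c,"wrist",258,260,.1).round(3))
```

```text
pos [ 0.5239 -0.0284  0.1004] rot [-3.140e+00 -1.000e-03  3.119e+00] q6 -1.62 t 28.4
shift cm [-0.09  0.04  1.04] turn [-0.002 -0.001 -0.001]
steel [259. 246.] circ 0.525 -0.0275 D 42.7 ell 0.5239 -0.0276 [38.5 41.4]
steel [260. 207.] circ 0.5011 -0.0265 D 20.4 ell 0.4998 -0.0264 [13.4 17.9]
steel [96. 64.] circ 0.4063 -0.1219 D 17.2 ell 0.4065 -0.1233 [10.8 14.6]
[ 0.537 -0.028  0.1  ]
```

servo_tool:
  moves:
    - [[-0.1,0.03,0.5,0,0,0,255],[0,0,0.5,0,0,0,255],[0,0,0.3,0,0,0,255],[0,0,0.3,0,0,0,255],[0,0,0.3,0,0,0,255],[0,0,0.3,0,0,0,255],[0,0,0,0,0,0,255]]

```text
time_s: 29.2
position: [0.5254, -0.0279, 0.0783]
tool_rot: [-3.14, -0.0, 3.119]
force: [-0.4, 0.1, -0.4]
width: 0.467
gripper_force: 20.0
```

servo_tool:
  moves:
    - [[0,0,1,0,0,0,255],[0,0,1.2,0,0,0,255],[0,0,0.8,0,0,0,255],[0,0,0.4,0,0,0,255],[0,0,0.1,0,0,0,255],[0,0,0,0,0,0,255]]

```text
time_s: 29.8
position: [0.5257, -0.028, 0.0436]
tool_rot: [-3.14, 0.001, 3.119]
force: [-1.0, 0.8, -0.3]
width: 0.469
gripper_force: 20.0
```

servo_tool:
  moves:
    - [[0,0,0.15,0,0,0,255],[0,0,0,0,0,0,90],[0,0,0,0,0,0,80],[0,0,0,0,0,0,80],[0,0,-4,0,0,0,70],[0,0,-4,0,0,0,70],[0,0,-3,0,0,0,70],[0.83,-4.68,0,0,0,0,70],[0.83,-4.68,0,0,0,0,70],[0.83,-4.68,0,0,0,0,70]]

```text
time_s: 30.8
position: [0.4973, -0.1688, 0.1532]
tool_rot: [-3.14, 0.002, 3.12]
force: [0.8, 0.4, -1.5]
width: 0.725
gripper_force: 0.0
```

servo_tool:
  moves:
    - [[0.83,-4.68,0,0,0,0,70],[0.83,-4.68,0,0,0,0,70],[0.83,-4.68,0,0,0,0,70],[0.83,-4.68,0,0,0,0,70],[0.83,-4.68,0,0,0,0,70],[0,0,3.5,0,0,0,70],[0,0,0,0,0,0,70],[0,0,0,0,0,0,70]]

```text
time_s: 31.6
position: [0.4503, -0.3999, 0.1175]
tool_rot: [3.141, -0.001, 3.119]
force: [0.4, 0.5, -0.6]
width: 0.725
gripper_force: 0.0
```

Run:
```python
from lib import *
c=snap("wrist","w14.png");rings(c,"wrist","steel",.007);rings(c,"wrist","brass",.005)
delta([.4508,-.4002,.002],np.pi-.022)
```

```text
steel [252. 268.] circ 0.5378 -0.409 D 34.7 ell 0.5343 -0.4088 [ 9.7 37.2]
steel [257. 192.] circ 0.4491 -0.4004 D 44.4 ell 0.4496 -0.4004 [41.8 42.6]
steel [459. 136.] circ 0.3903 -0.1736 D 53.5 ell 0.3886 -0.1765 [17.2 46.1]
steel [430.  31.] circ 0.2763 -0.2166 D 23.1 ell 0.2764 -0.2158 [11.7 23.7]
brass [354. 233.] circ 0.5011 -0.2981 D 41.5 ell 0.5003 -0.295 [30.5 39.3]
brass [305.  39.] circ 0.3005 -0.353 D 27.0 ell 0.3002 -0.352 [12.9 28.5]
pos [ 0.4511 -0.4002  0.1186] rot [-3.14e+00  1.00e-03  3.12e+00] q6 -2.29 t 31.6
shift cm [5.000e-02 1.000e-02 1.166e+01] turn [-0.002  0.001  0.   ]
```

servo_tool:
  moves:
    - [[0.17,-0.02,4,0,0,0,70],[0,0,4,0,0,0,70],[0,0,2.6,0,0,0,70],[0,0,1,0,0,0,70],[0,0,0,0,0,0,70],[0,0,0,0,0,0,255],[0,0,0,0,0,0,255],[0,0,0,0,0,0,255],[0,0,0,0,0,0,255],[0,0,0,0,0,0,255]]

```text
time_s: 32.65
position: [0.4497, -0.4015, 0.003]
tool_rot: [-3.139, 0.002, 3.119]
force: [0.5, 0.8, 5.8]
width: 0.469
gripper_force: 20.0
```

Run:
```python
from lib import *
o=.4493-manip.get_state()["position"][0];print(o)
delta([.526-o,-.028,.13],np.pi-.022)
```

```text
-0.0004200716003397442
pos [ 0.4497 -0.4015  0.003 ] rot [-3.139e+00  2.000e-03  3.119e+00] q6 -2.3 t 32.6
shift cm [ -6.84  37.48 -12.78] turn [-0.003  0.002 -0.001]
```

servo_tool:
  moves:
    - [[0,0,-3,0,0,0,255],[0,0,-4,0,0,0,255],[0,0,-4.5,0,0,0,255],[-0.855,4.685,0,0,0,0,255],[-0.855,4.685,0,0,0,0,255],[-0.855,4.685,0,0,0,0,255],[-0.855,4.685,0,0,0,0,255],[-0.855,4.685,0,0,0,0,255],[-0.855,4.685,0,0,0,0,255],[-0.855,4.685,0,0,0,0,255]]

```text
time_s: 33.65
position: [0.5162, -0.0726, 0.1163]
tool_rot: [-3.14, 0.001, 3.119]
force: [1.1, -0.0, -1.4]
width: 0.466
gripper_force: 20.0
```

servo_tool:
  moves:
    - [[-0.855,4.685,0,0,0,0,255],[0,0,1.5,0,0,0,255],[0,0,0,0,0,0,255],[0,0,0,0,0,0,255],[0,0,0,0,0,0,255]]

```text
time_s: 34.15
position: [0.526, -0.0287, 0.1017]
tool_rot: [-3.14, 0.001, 3.117]
force: [0.3, -0.8, 0.1]
width: 0.467
gripper_force: 20.0
```

Run:
```python
from lib import *
delta([.5264,-.028,.09],np.pi-.022)
c=snap("wrist");s=manip.get_state();rings(c,"wrist","steel",s["position"][2]+.004)
```

```text
pos [ 0.526  -0.0287  0.1017] rot [-3.140e+00  1.000e-03  3.117e+00] q6 -1.62 t 34.1
shift cm [-0.03  0.07  1.17] turn [-0.002  0.001 -0.002]
steel [259. 244.] circ 0.5257 -0.0278 D 42.8 ell 0.5253 -0.0279 [40.3 41.1]
steel [259. 204.] circ 0.5045 -0.0268 D 32.5 ell 0.5008 -0.0267 [20.6 29.9]
steel [97. 62.] circ 0.4071 -0.1224 D 17.2 ell 0.4071 -0.1239 [11.2 14.2]
```

servo_tool:
  moves:
    - [[0,0.05,0.6,0,0,0,255],[0,0,0.5,0,0,0,255],[0,0,0.3,0,0,0,255],[0,0,0.3,0,0,0,255],[0,0,0.3,0,0,0,255],[0,0,0.3,0,0,0,255],[0,0,0,0,0,0,255]]

```text
time_s: 34.9
position: [0.5257, -0.0272, 0.0778]
tool_rot: [-3.14, -0.0, 3.119]
force: [0.5, 0.3, -0.5]
width: 0.463
gripper_force: 20.0
```

servo_tool:
  moves:
    - [[0,0,0.8,0,0,0,255],[0,0,0.8,0,0,0,255],[0,0,0.6,0,0,0,255],[0,0,0.4,0,0,0,255],[0,0,0.2,0,0,0,255],[0,0,0,0,0,0,255]]

```text
time_s: 35.5
position: [0.526, -0.0273, 0.0502]
tool_rot: [-3.14, 0.001, 3.119]
force: [0.8, 1.1, -0.2]
width: 0.47
gripper_force: 20.0
```

servo_tool:
  moves:
    - [[0,0,0,0,0,0,90],[0,0,0,0,0,0,80],[0,0,0,0,0,0,80],[0,0,-4,0,0,0,70],[0,0,-4,0,0,0,70],[0,0,-2.5,0,0,0,70],[-0.405,-4.755,0,0,0,0,70],[-0.405,-4.755,0,0,0,0,70],[-0.405,-4.755,0,0,0,0,70],[-0.405,-4.755,0,0,0,0,70]]

```text
time_s: 36.5
position: [0.5378, -0.2194, 0.1559]
tool_rot: [-3.14, 0.002, 3.119]
force: [0.5, 0.2, 0.5]
width: 0.724
gripper_force: 0.0
```

servo_tool:
  moves:
    - [[-0.405,-4.755,0,0,0,0,70],[-0.405,-4.755,0,0,0,0,70],[-0.405,-4.755,0,0,0,0,70],[-0.405,-4.755,0,0,0,0,70],[0,0,3.5,0,0,0,70],[0,0,0,0,0,0,70],[0,0,0,0,0,0,70]]

```text
time_s: 37.2
position: [0.5491, -0.4074, 0.1202]
tool_rot: [3.141, -0.001, 3.119]
force: [-0.1, 0.4, 0.4]
width: 0.728
gripper_force: 0.0
```

Run:
```python
from lib import *
c=snap("wrist","w15.png");rings(c,"wrist","steel",.007);rings(c,"wrist","brass",.005)
delta([.55,-.4087,.002],np.pi-.022)
```

```text
steel [277. 310.] circ 0.7033 -0.3874 D 76.3 ell 0.6951 -0.3871 [41.8 85. ]
steel [256. 193.] circ 0.5494 -0.4093 D 44.3 ell 0.5496 -0.4093 [41.9 42.6]
steel [463.  49.] circ 0.3869 -0.1734 D 54.4 ell 0.3857 -0.1744 [17.5 44.8]
brass [365. 145.] circ 0.5022 -0.2981 D 41.2 ell 0.502 -0.2981 [38.9 39. ]
pos [ 0.5499 -0.4076  0.1216] rot [-3.14e+00  1.00e-03  3.12e+00] q6 -2.2 t 37.2
shift cm [ 0.   -0.1  11.96] turn [-0.001  0.001  0.   ]
```

servo_tool:
  moves:
    - [[0.05,-0.15,4,0,0,0,70],[0,0,4,0,0,0,70],[0,0,2.9,0,0,0,70],[0,0,1,0,0,0,70],[0,0,0,0,0,0,70],[0,0,0,0,0,0,255],[0,0,0,0,0,0,255],[0,0,0,0,0,0,255],[0,0,0,0,0,0,255],[0,0,0,0,0,0,255]]

```text
time_s: 38.25
position: [0.5499, -0.4102, 0.0032]
tool_rot: [-3.139, 0.003, 3.119]
force: [0.3, 0.7, 5.9]
width: 0.465
gripper_force: 20.0
```

Run:
```python
from lib import *
o=.5495-manip.get_state()["position"][0];print(o)
delta([.526-o,-.028,.13],np.pi-.022)
```

```text
-0.0004093802634810295
pos [ 0.5499 -0.4102  0.0032] rot [-3.139e+00  3.000e-03  3.119e+00] q6 -2.21 t 38.2
shift cm [  3.19  38.13 -12.78] turn [-0.002  0.003 -0.001]
```

servo_tool:
  moves:
    - [[0,0,-3,0,0,0,255],[0,0,-4,0,0,0,255],[0,0,-4.5,0,0,0,255],[0.4,4.765,0,0,0,0,255],[0.4,4.765,0,0,0,0,255],[0.4,4.765,0,0,0,0,255],[0.4,4.765,0,0,0,0,255],[0.4,4.765,0,0,0,0,255],[0.4,4.765,0,0,0,0,255],[0.4,4.765,0,0,0,0,255]]

```text
time_s: 39.25
position: [0.5281, -0.0739, 0.1162]
tool_rot: [-3.14, 0.001, 3.118]
force: [0.6, 1.0, -0.9]
width: 0.462
gripper_force: 20.0
```

servo_tool:
  moves:
    - [[0.4,4.765,0,0,0,0,255],[0,0,1.5,0,0,0,255],[0,0,0,0,0,0,255],[0,0,0,0,0,0,255],[0,0,0,0,0,0,255]]

```text
time_s: 39.75
position: [0.5262, -0.0289, 0.1017]
tool_rot: [-3.14, 0.001, 3.117]
force: [-0.0, -0.6, -0.6]
width: 0.468
gripper_force: 20.0
```

Run:
```python
from lib import *
delta([.5264,-.028,.09],np.pi-.022)
c=snap("wrist");s=manip.get_state();rings(c,"wrist","steel",s["position"][2]+.004)
```

```text
pos [ 0.5262 -0.0289  0.1017] rot [-3.140e+00  1.000e-03  3.117e+00] q6 -1.62 t 39.8
shift cm [-0.01  0.09  1.17] turn [-0.002  0.001 -0.002]
steel [258. 244.] circ 0.5259 -0.0283 D 42.8 ell 0.5256 -0.0281 [40.3 40.9]
steel [262. 205.] circ 0.5051 -0.0263 D 33.3 ell 0.5019 -0.0259 [21.8 30.6]
steel [95. 64.] circ 0.4078 -0.1249 D 13.6 ell 0.4078 -0.1249 [ 9.9 12.6]
```

servo_tool:
  moves:
    - [[0,0.08,0.6,0,0,0,255],[0,0,0.5,0,0,0,255],[0,0,0.3,0,0,0,255],[0,0,0.3,0,0,0,255],[0,0,0.3,0,0,0,255],[0,0,0.3,0,0,0,255],[0,0,0,0,0,0,255]]

```text
time_s: 40.5
position: [0.5256, -0.0271, 0.0778]
tool_rot: [-3.14, -0.0, 3.119]
force: [-0.1, 0.4, -0.4]
width: 0.464
gripper_force: 20.0
```

servo_tool:
  moves:
    - [[0,0,0.7,0,0,0,255],[0,0,0.7,0,0,0,255],[0,0,0.4,0,0,0,255],[0,0,0.2,0,0,0,255],[0,0,0,0,0,0,255],[0,0,0,0,0,0,255]]

```text
time_s: 41.1
position: [0.526, -0.0272, 0.0584]
tool_rot: [-3.14, 0.001, 3.119]
force: [0.3, 0.2, -1.1]
width: 0.463
gripper_force: 20.0
```

servo_tool:
  moves:
    - [[0,0,0,0,0,0,90],[0,0,0,0,0,0,80],[0,0,0,0,0,0,80],[0,0,-4,0,0,0,80],[0,0,-4,0,0,0,90],[0,0,-2,0,0,0,100],[0.3,-4.52,0,0,0,0,100],[0.3,-4.52,0,0,0,0,100],[0.3,-4.52,0,0,0,0,100],[0.3,-4.52,0,0,0,0,100]]

```text
time_s: 42.1
position: [0.5094, -0.2091, 0.1589]
tool_rot: [-3.14, 0.002, 3.119]
force: [1.2, 0.3, -0.2]
width: 0.61
gripper_force: 0.0
```

servo_tool:
  moves:
    - [[0.3,-4.52,0,0,0,0,100],[0.3,-4.52,0,0,0,0,100],[0,0,3.5,0,0,0,100],[0,0,0,0,0,0,100],[0,0,0,0,0,0,100]]

```text
time_s: 42.6
position: [0.5012, -0.2972, 0.1234]
tool_rot: [-3.141, -0.001, 3.119]
force: [1.1, 0.2, 0.3]
width: 0.61
gripper_force: 0.0
```

Run:
```python
from lib import *
c=snap("wrist","w16.png");rings(c,"wrist","steel",.007);rings(c,"wrist","brass",.005)
delta([.5022,-.2978,.0075],np.pi-.022)
```

```text
steel [500. 222.] circ 0.5505 0.0339 D 54.0 ell 0.5509 0.0322 [44.4 50.6]
steel [376.  79.] circ 0.3877 -0.176 D 48.8 ell 0.3863 -0.1761 [17.6 40.1]
brass [258. 192.] circ 0.5016 -0.2974 D 41.2 ell 0.5016 -0.2974 [38.9 39.1]
brass [193.   4.] circ 0.3072 -0.3565 D 16.7 ell 0.3073 -0.3565 [ 9.3 14.8]
pos [ 0.502  -0.2973  0.1244] rot [-3.14e+00  1.00e-03  3.12e+00] q6 -2.1 t 42.6
shift cm [-1.000e-02 -3.000e-02  1.169e+01] turn [-0.001  0.001  0.   ]
```

servo_tool:
  moves:
    - [[0,-0.03,4,0,0,0,100],[0,0,4,0,0,0,100],[0,0,2.6,0,0,0,100],[0,0,1,0,0,0,100],[0,0,0,0,0,0,100],[0,0,0,0,0,0,100]]

```text
time_s: 43.25
position: [0.5033, -0.2986, 0.0095]
tool_rot: [-3.138, 0.004, 3.12]
force: [0.3, -0.4, 1.5]
width: 0.606
gripper_force: 0.0
```

servo_tool:
  moves:
    - [[0,0,0,0,0,0,255],[0,0,0,0,0,0,255],[0,0,0,0,0,0,255],[0,0,0,0,0,0,255],[0,0,0,0,0,0,255],[0,0,0,0,0,0,255]]

```text
time_s: 43.85
position: [0.502, -0.2984, 0.0082]
tool_rot: [-3.14, 0.001, 3.119]
force: [-0.5, 1.3, 4.1]
width: 0.301
gripper_force: 20.0
```

Run:
```python
from lib import *
o=.5017-manip.get_state()["position"][0];print(o)
delta([.526-o,-.028,.13],np.pi-.022)
```

```text
-0.00029943534999932186
pos [ 0.502  -0.2984  0.0082] rot [-3.140e+00  1.000e-03  3.119e+00] q6 -2.1 t 43.9
shift cm [ -1.83  27.07 -12.22] turn [-0.002  0.001 -0.001]
```

servo_tool:
  moves:
    - [[0,0,-3,0,0,0,255],[0,0,-4,0,0,0,255],[0,0,-4.5,0,0,0,255],[-0.305,4.51,0,0,0,0,255],[-0.305,4.51,0,0,0,0,255],[-0.305,4.51,0,0,0,0,255],[-0.305,4.51,0,0,0,0,255],[-0.305,4.51,0,0,0,0,255],[-0.305,4.51,0,0,0,0,255],[0,0,1.5,0,0,0,255]]

```text
time_s: 44.85
position: [0.5275, -0.0234, 0.1083]
tool_rot: [3.141, 0.005, 3.124]
force: [0.5, -1.5, -0.7]
width: 0.293
gripper_force: 20.0
```

servo_tool:
  moves:
    - [[0,0,0,0,0,0,255],[0,0,0,0,0,0,255],[0,0,0,0,0,0,255]]

```text
time_s: 45.15
position: [0.5263, -0.0289, 0.1075]
tool_rot: [-3.14, 0.001, 3.117]
force: [0.8, -0.5, -1.6]
width: 0.294
gripper_force: 20.0
```

Run:
```python
from lib import *
delta([.5263,-.028,.09],np.pi-.022)
c=snap("wrist");s=manip.get_state();rings(c,"wrist","brass",s["position"][2]-.0032);rings(c,"wrist","steel",.061)
```

```text
pos [ 0.5263 -0.0289  0.1075] rot [-3.140e+00  1.000e-03  3.117e+00] q6 -1.62 t 45.1
shift cm [0.01 0.09 1.75] turn [-0.002  0.001 -0.002]
brass [259. 248.] circ 0.5329 -0.0279 D 32.2 ell 0.532 -0.0282 [28.5 29.1]
brass [259. 222.] circ 0.5168 -0.028 D 29.8 ell 0.516 -0.0279 [20.4 27.1]
steel [261. 205.] circ 0.5232 -0.0263 D 43.1 ell 0.518 -0.0259 [24.3 40.2]
steel [100.  62.] circ 0.3964 -0.149 D 22.3 ell 0.3968 -0.151 [14.1 19. ]
```

servo_tool:
  moves:
    - [[0,0.08,0.6,0,0,0,255],[0,0,0.5,0,0,0,255],[0,0,0.3,0,0,0,255],[0,0,0.3,0,0,0,255],[0,0,0.3,0,0,0,255],[0,0,0.3,0,0,0,255],[0,0,0,0,0,0,255]]

```text
time_s: 45.9
position: [0.5259, -0.0272, 0.0838]
tool_rot: [-3.14, -0.0, 3.119]
force: [0.7, 0.0, -0.8]
width: 0.299
gripper_force: 20.0
```

servo_tool:
  moves:
    - [[0,0,0.6,0,0,0,255],[0,0,0.5,0,0,0,255],[0,0,0.3,0,0,0,255],[0,0,0,0,0,0,255],[0,0,0,0,0,0,255]]

```text
time_s: 46.4
position: [0.5262, -0.0273, 0.0702]
tool_rot: [-3.14, 0.001, 3.119]
force: [0.9, 0.1, -1.4]
width: 0.299
gripper_force: 20.0
```

servo_tool:
  moves:
    - [[0,0,0,0,0,0,130],[0,0,0,0,0,0,130],[0,0,0,0,0,0,130],[0,0,-4,0,0,0,130],[0,0,-4,0,0,0,130],[2,0,-4,0,0,0,130],[4,1,-2,0,0,0,130],[4,1,0,0,0,0,130],[0,0,0,0,0,0,130],[0,0,0,0,0,0,130]]

```text
time_s: 47.4
position: [0.4264, -0.0047, 0.2108]
tool_rot: [-3.14, 0.003, 3.119]
force: [0.8, 0.2, 0.1]
width: 0.496
gripper_force: 0.0
```

Run:
```python
from lib import *
w=read_camera("wrist");t=read_camera("top");s=read_camera("scene")
f=lambda im,x0,y0,x1,y1,W,H:cv2.resize(im[y0:y1,x0:x1,::-1],(W,H),interpolation=cv2.INTER_CUBIC)
A=f(w["color"],150,150,350,300,400,300);B=f(t["color"],90,120,330,240,400,300)
C=f(s["color"],200,100,400,250,400,300);P=proj(s,"scene",[.526,-.028,.06]).astype(int);print(P)
D=f(s["color"],P[0]-40,P[1]-30,P[0]+40,P[1]+30,400,300)
cv2.imwrite("pics/final.png",np.vstack([np.hstack([A,B]),np.hstack([C,D])]))
print(manip.get_state()["position"])
```

```text
[271 190]
[ 0.42762689 -0.0049964   0.21009429]
```

View pics/final.png

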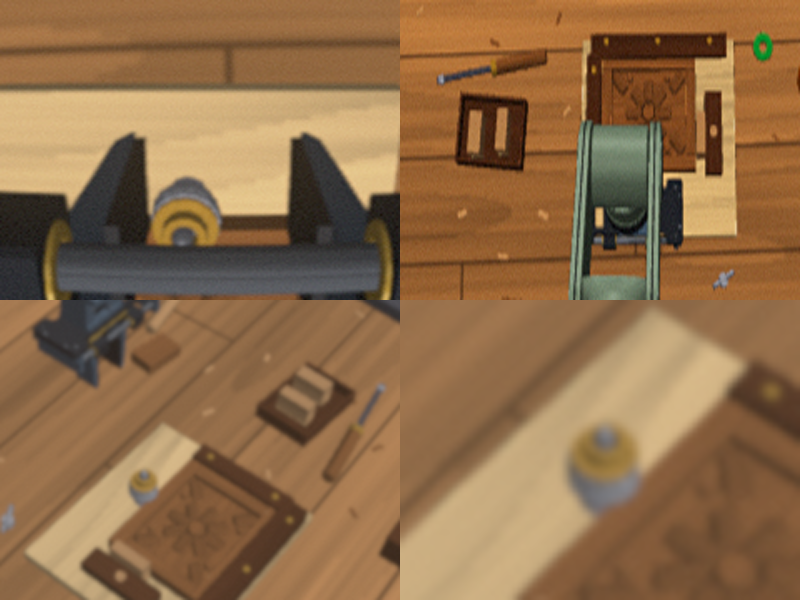

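The last picture shows the brass bushing on top of the stack with the bolt tip through it, two slips in the tray, and the thin slip in the gap between stop and panel. I'm handing it in.

```bash
python3 -c "
from workcell import close_job
print(close_job())"
```

```text
the job is handed in; nothing more can be done
None
```

The job is handed in, with no verdict shown: the thin (18 mm) slip, chosen by measuring the gap rather than trying all three, is seated in it; the other two are in the tray; and the spacer, all three washers and the bushing (flange down) are on the bolt in order.

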